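# Reload the larder's moisture absorber and snap its vented cover on

## Task

Reload the moisture absorber: set the desiccant cassette flat in its well, then refit the washed vented cover that stands on edge in the drying rack, first laying it down finger grip upward so that it can be taken by the grip. Hook its front lip into the slot with its rear raised, then swing it down and press until the catch snaps over its rear edge and it sits flush, leaving the other things where they stand.

Things in the scene. Friction and masses are not known exactly. Their poses are not given: they have to be found in the camera images.
- absorber: Moisture absorber: low white case fixed to the worktop, 196 (x) x 116 (y) x 60 mm high; origin at the centre of its underside, x to its rear, z up; its front (-x, small green window) roughly faces the robot. Recess for the cover in its top: 134 x 74 mm (x -67 to 67, y -37 to 37), shoulders 50 mm high, so that the seated cover is flush with the 60 mm rim. A grey catch stands mid-rear.
- slot (a point): Mouth of the lip slot, in the front wall of the recess: 67 mm ahead (-x) of the case's centre, 50 mm above its underside. The slot is 53 mm wide in y, 45 to 55 mm high (5 mm of wall above it) and 15 mm deep toward -x.
- well (a point): Centre of the well's floor inside the recess, 7 mm above the case's underside. The well is open 108 mm along x and 64 mm along y; below 22 mm height guide rails narrow it to 53 mm in y.
- catch (a joint): Sprung catch, 30 mm wide, slides along the case's +x: 0 = at rest, nose over the recess; 0.009 m = pushed back. At rest the nose's tip is 61 mm behind the case's centre, its flat underside 56.5 mm high; its front slopes up and back to 71.5 mm. The cover's rear edge pressed down with about 10 N (at most 15) pushes it back, then it snaps over the edge by itself.
- cover: Loose white vented cover, 130 (x, without lip) x 70 (y) x 10 mm, 0.12 kg, a grey rib-shaped finger grip on top; origin at the centre of its underside, x to its rear, z out of its top. Front and rear edges are 5 mm thick (first 3 mm, last 8 mm). Starts on its -y long edge in the rack, upper edge 86 mm above the worktop. Seated, its axes match the case's and its origin is 50 mm above the case's.
- lip (a point): Tip of the cover's lip: in the cover's frame 75 mm ahead of the origin (-x), 2 mm up. The lip is 44 mm wide (y), 4 mm thick (z 0 to 4 mm) and reaches 10 mm past the front edge. Seated it lies about 8 mm inside the slot.
- grip (a point): On the cover's finger grip, in its frame 24 mm above the origin. The grip is a straight rib 64 mm along x, 14 mm across y, from 10 to 33 mm above the underside, centred on the cover.
- cassette: Loose grey desiccant cassette with a white top, 98 (x) x 48 (y) x 24 mm, 0.18 kg, and a pull tab on top; origin at the centre of its underside. The two long ways round are alike. It starts flat on the worktop, on one side of the case while the rack is on the other; its place is free of other things for about 80 mm round it.
- tab (a point): On the cassette's pull tab: 33 mm above the cassette's underside. The tab is a rib 42 mm along x, 12 mm across y, from 23 to 40 mm above the underside.
- rack: Beech drying rack fixed to the worktop, 156 (x) x 104 (y) mm; origin at the centre of its underside. Rails along x, 16 mm high, at y = +-44 mm, each with 8 dowels (8 mm thick, 20 mm apart, tops 54 mm high). The cover stands loosely in the middle gap (x = 0), lengthwise along y, its finger grip facing +x.
- cork_jar_a: Bystander: glass bottle with cork and brick-red spice, 56 mm across, 111 mm tall; origin under its centre.
- cork_jar_b: Bystander: glass bottle with cork and green herbs, 60 mm across, 121 mm tall; origin under its centre.
- garlic: Bystander: garlic bulb, 60 mm across, 58 mm tall; origin under its centre.
- mug: Bystander: white mug with a handle, 82 x 114 mm, 91 mm tall; origin under its centre.
- spice_tin_d: Bystander: round black-lidded tin, 55 mm across, 72 mm tall; origin under its centre.
- cutter_a: Bystander: fluted steel pastry cutter, 68 mm across, 32 mm tall; origin under its centre.
- jam_b: Bystander: jam jar with chequered lid, 68 mm across, 75 mm tall; origin under its centre.

How it is judged:
By the outcome, as a careful person would: the job done as asked, in the order asked, and still so for the second after the job is handed in, with the robot touching nothing.
It also fails if it takes over 72 s, if anything falls off the work surface, if the arm or the gripper's body presses on something with over 40 N, if the wrist force passes 120 N, or if a joint passes its speed limit or range.

## Robot

A 6-joint arm with a two-finger parallel gripper is mounted at the origin on a cart in front of the work surface, level with it; the furniture and walls round the work are solid. World frame = base frame: x ahead of the robot, y to its left, z up, the work surface at z = 0. Lengths are in mm, angles in rad, forces in N, time in s.
With the tool pointing down it reaches from about 325 to 750 mm from the base axis. Payload 7.6 kg.
Tool frame: the origin (TCP) lies midway between the tips of the shut fingers; the grasp point (between the pads) lies 19 mm behind it (ctrl.tcp_to_grasp is the z of the grasp point in the tool frame, in mm); z points along the fingers, y is the line along which they close (so a half turn about z gives the same grasp; the last joint's range is limited). The gripper opens to 85 mm and grips with 20 to 120 N. Pads are 22 mm wide; open, the fingers measure 114 mm over their backs; the gripper's body (76 mm by 85 mm) begins 54 mm behind the grasp point. The pads swing forward as they close: fully open they stand 13 mm farther back than shut.
Start: joints at [1.042, 0.052, 1.401, -0, 1.689, -0.07], TCP at [232.497, 470.737, 205.323] pointing down, gripper open.
Joint ranges: [-2.9, 2.9], [-0.91, 2.17], [0.12, 2.37], [-1.06, 4.2], [0.26, 2.73], [-2.93, 2.93]. Speed limits (rad/s): [2.57, 2.57, 3.01, 3.14, 3.14, 3.14].

## Interface

Orientations are given as a unit quaternion [x, y, z, w].
In Python, from plant import ctrl, get_image, workorder gives the robot as it stands.
- The arm moves only by the shell command python3 -m jog 'ROWS'. ROWS is JSON, a list of rows, each an object of numbers: "claw": the opening, from 0 (shut) to 1 (fully open); "dx", "dy", "dz": the shift along the tool's x, y, z scaled (see below); "roll": the turn about the tool's z scaled (see below). In form: [{"claw": .., "dx": .., "dy": .., "dz": .., "roll": ..}, ...]. A call has 1 to 8 rows; each row is the pose to reach, as a shift and turn from the pose commanded when the call began, along the tool's axes at that moment; what a row does not reach only later rows make up. The controller multiplies each number of a shift by 0.2 m and each number of a turn by pi/2 rad. A row lasts 1/10 s, in which the tool goes at most 50 mm and 8.59 degrees, less where a joint would pass 70% of its speed; a pose out of reach is approached as far as the arm can. A call with a number of a shift or a turn outside -1 to 1 is refused whole. A call with a gripper value outside its range is refused whole. The fingers move at their own pace and stop on an object; the grip force is fixed at half the most. Time passes only in rows, so rows that repeat a pose let the fingers close. It gives the time, the measured TCP pose, the force, the opening and the grip force at its end, in the units of the state.
- ctrl.state(): the state, without advancing time (a new reading comes with each control period).
- get_image(name): name is "scene" or "side" or "wrist"; returns a dict with "img" (400x640x3 uint8, red, green, blue), "vertical_fov" (degrees; the focal length in pixels is half the picture's height over the tangent of half this angle, whatever the lens; pixels are square), "cx", "cy" (the principal point, pixels), "position" and "orientation" of the camera in the world. Camera axes: x right, y down, z forward; pixel columns grow to the right and rows downward; lengths in mm; the calibration is good to about 2 mm. A picture is of the moment at which its call begins. There is no depth.
- workorder.hand_in(): hands the job in; it is judged then, once.
The state is a dict: "t": time; "joint_positions": joint angles; "qd": joint speeds; "tau": joint torques, N m; "tool_pos": TCP position; "tool_rot": TCP orientation; "force": force on the tool from outside, world axes, zero at the start; "ft_torque": the same for the moment, N m; "opening": opening from 0.0 (shut) to 1.0 (fully open); "grip_force": force on a finger pad.
Only numpy, scipy, OpenCV 4.12 (cv2) and the standard library are available. Lean on these libraries where they do the work, as an engineer would, in place of code of your own. Each camera call takes 0.05 s, during which the arm holds its last target. There are 200 camera calls.

## Working session

There is one attempt and no reset: what is moved stays moved. The work goes in short steps, Python scripts to look and compute and a shell command to move; the robot and the scene stay as the last step left them, time stands still between calls to the robot, and variables do not carry over. Pictures are saved under pics/ and viewed, at most 10 in all, crops included, and the job is handed in when it is done.

```bash
ls; mkdir -p pics
cat > h.py <<'E'
import numpy as np,cv2
from plant import ctrl,get_image,workorder
from scipy.spatial.transform import Rotation as R
def snap(n,f):
    d=get_image(n); cv2.imwrite('pics/'+f+'.png',d['img'][:,:,::-1])
    np.save('pics/'+f+'.npy',{k:d[k] for k in d if k!='img'},allow_pickle=True)
    return d
def cam(f): return np.load('pics/'+f+'.npy',allow_pickle=True).item()
def foc(d): return 200/np.tan(np.radians(d['vertical_fov'])/2)
def pix2w(d,u,v,z):
    r=R.from_quat(d['orientation']).apply([(u-d['cx'])/foc(d),(v-d['cy'])/foc(d),1]); p=np.array(d['position'])
    return p+r*(z-p[2])/r[2]
def w2pix(d,P):
    q=R.from_quat(d['orientation']).inv().apply(np.array(P)-d['position'])
    return foc(d)*q[...,:2]/q[...,2:]+[d['cx'],d['cy']]
def rel(target,rotz=None):
    s=ctrl.state(); return R.from_quat(s['tool_rot']).inv().apply(np.array(target)-s['tool_pos'])/200
E
python3 - <<'E'
from h import *
for n in ('scene','side'):
    d=snap(n,n+'0'); print({k:d[k] for k in d if k!='img'})
    
s=ctrl.state(); print(s, R.from_quat(s['tool_rot']).as_matrix().round(3),ctrl.tcp_to_grasp)
E
```

```text
pics
{'vertical_fov': 42.583457219622275, 'cx': 329.6594845825667, 'cy': 194.69342303374066, 'position': array([ -82.3474409 , -748.43297723, 1139.29985906]), 'orientation': array([ 0.87206461, -0.32439863,  0.13071083, -0.34232078])}
{'vertical_fov': 51.067969835498715, 'cx': 321.5833834588979, 'cy': 197.44422554477882, 'position': array([445.74402167, 914.74391584, 738.2370522 ]), 'orientation': array([-0.07863304,  0.88536593, -0.45709505,  0.0317509 ])}
{'t': 0.1, 'joint_positions': array([ 1.04173387e+00,  5.28199105e-02,  1.40163573e+00, -1.05055396e-06,
        1.68859178e+00, -7.02714412e-02]), 'qd': array([-0.00073239, -0.00356449, -0.00309825, -0.00218009,  0.00143553,
        0.00036454]), 'tau': array([ 8.90260872e-04, -3.82576060e+01, -3.60989070e+01, -6.98847111e-05,
        4.69138002e-03, -3.23246002e-05]), 'tool_pos': array([232.3148115 , 470.46003298, 204.52619663]), 'tool_rot': array([ 2.27388906e-01,  9.73803757e-01, -6.95120533e-04, -2.14226325e-04]), 'force': array([0.40937631, 0.55040322, 0.24410803]), 'ft_torque': array([-0.01954943, -0.01174693,  0.04424834]), 'grip_force': 0.0, 'opening': 0.9998238700046685} [[-0.897  0.443 -0.001]
 [ 0.443  0.897 -0.001]
 [ 0.    -0.001 -1.   ]] -18.700000000000003
```

View pics/scene0.png

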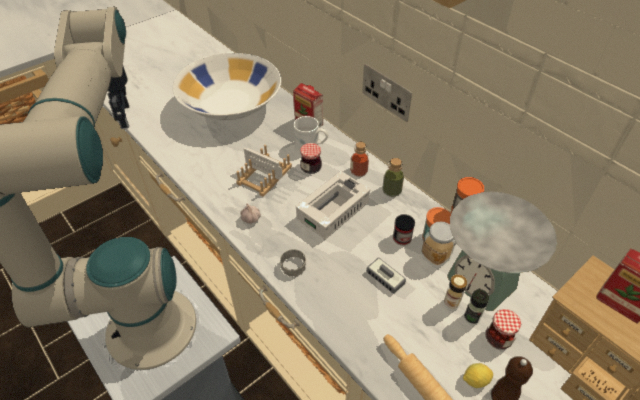

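View pics/side0.png

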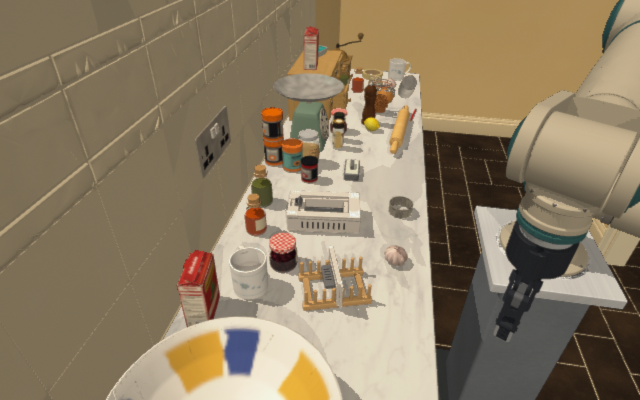

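The scene view shows the rack at (263,172), case at (333,203), cassette at (386,274), garlic (250,213) and cutter (292,262). The side view shows the same layout. I'll enlarge both for measurement.

Run:
```python
from h import *
a=cv2.imread('pics/scene0.png')[140:290,220:420]; cv2.imwrite('pics/c1.png',cv2.resize(a,None,fx=4,fy=4,interpolation=cv2.INTER_CUBIC))
a=cv2.imread('pics/side0.png')[155:315,225:425]; cv2.imwrite('pics/c2.png',cv2.resize(a,None,fx=3.75,fy=3.75,interpolation=cv2.INTER_CUBIC))
```

```text
(no output)
```

View pics/c1.png

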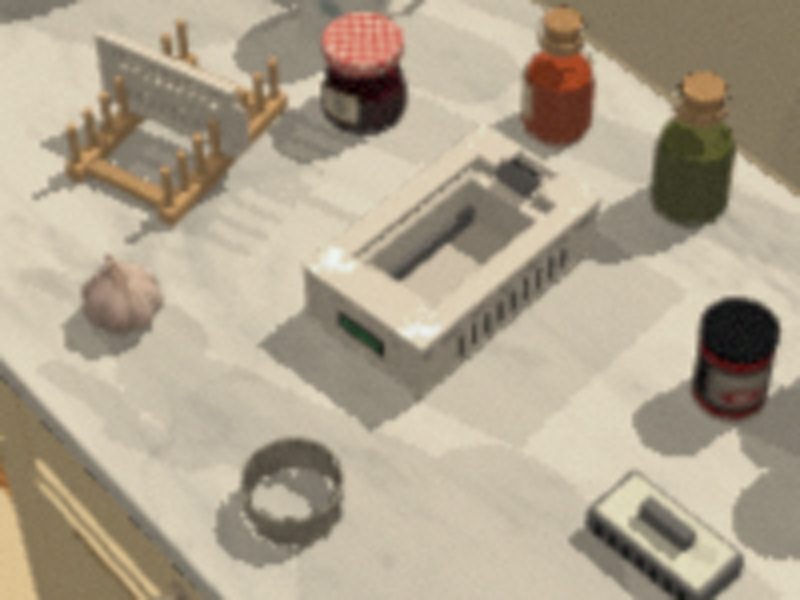

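View pics/c2.png

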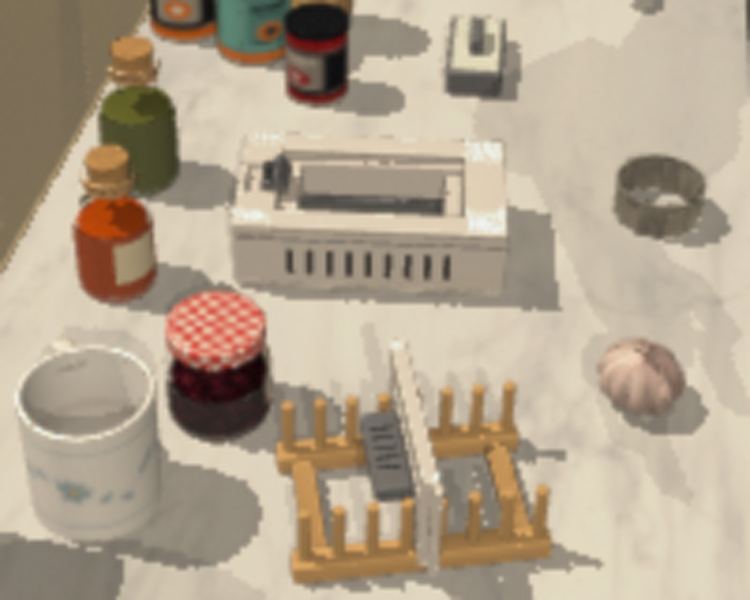

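Run:
```python
from h import *
A=cam('scene0');B=cam('side0')
def a(u,v,z,n=''): print(n,pix2w(A,220+u/4,140+v/4,z).round(1))
def b(u,v,z,n=''): print('   side',n,pix2w(B,225+u/3.75,155+v/3.75,z).round(1))
for p in [(308,270),(425,352),(600,205),(485,128)]: a(*p,60,'case')
for p in [(507,140),(505,232),(232,225),(243,133)]: b(*p,60,'case')
a(97,35,86,'cover');a(247,97,86,'cover');b(398,343,86,'cover');b(428,482,86,'cov')
for p in [(590,512),(633,472),(740,552),(700,595)]: a(*p,24,'cas')
a(667,523,40,'tab')
for p in [(447,62),(503,62),(505,18),(453,15)]: b(*p,24,'cas')
b(482,35,40,'tab')
for n,p,z in [('garlic',(120,290),30),('cutter',(293,490),16),('jam',(365,45),75),('tin',(740,325),72),('jara',(562,20),111),('jarb',(703,90),121),('mug',(0,0),91)]: a(*p,z,n)
for n,p,z in [('mug',(87,385),91),('jam',(216,330),75),('garlic',(642,375),30),('tin',(317,25),72)]: b(*p,z,n)
for p in [(68,170),(170,215),(285,100)]: a(*p,16,'rack')
for p in [(290,565),(550,540),(280,455),(517,432)]: b(*p,16,'rack')
```

```text
case [479.9  30.   60. ]
case [493.8 -79.8  60. ]
case [679.3 -58.3  60. ]
case [669.1  55.1  60. ]
   side case [491.7 -71.4  60. ]
   side case [482.4  42.   60. ]
   side case [671.9  70.1  60. ]
   side case [690.4 -42.3  60. ]
cover [493.4 304.3  86. ]
cover [538.8 175.1  86. ]
   side cover [535.3 198.3  86. ]
   side cov [501.7 308.5  86. ]
cas [ 507.  -230.6   24. ]
cas [ 551.  -226.1   24. ]
cas [ 558.8 -316.3   24. ]
cas [ 515.9 -322.1   24. ]
tab [ 530.2 -276.6   40. ]
   side cas [ 556.1 -231.5   24. ]
   side cas [ 508.6 -240.8   24. ]
   side cas [ 514.1 -315.9   24. ]
   side cas [ 560.7 -312.1   24. ]
   side tab [ 529.4 -255.5   40. ]
garlic [381.7 124.1  30. ]
cutter [373.5 -85.1  16. ]
jam [649.3 171.8  75. ]
tin [ 665.  -208.7   72. ]
jara [755.   65.8 111. ]
jarb [772.1 -63.6 121. ]
mug [456.7 381.5  91. ]
   side mug [709.3 274.   91. ]
   side jam [651.5 195.5  75. ]
   side garlic [381.3 137.9  30. ]
   side tin [ 662.  -191.3   72. ]
rack [427.3 261.1  16. ]
rack [458.7 172.1  16. ]
rack [600.8 214.2  16. ]
   side rack [578.  322.1  16. ]
   side rack [430.4 275.8  16. ]
   side rack [602.1 237.9  16. ]
   side rack [457.5 190.6  16. ]
```

Run:
```python
from h import *
T=[232.3,470.5,204.5]
for n in ('scene0','side0'): print(w2pix(cam(n),T))
im=cv2.imread('pics/side0.png')[270:360,450:570]; im2=cv2.imread('pics/scene0.png')[50:140,80:200]
cv2.imwrite('pics/c3.png',cv2.resize(np.hstack([im,im2]),None,fx=3.3,fy=3.3,interpolation=cv2.INTER_CUBIC))
d=snap('wrist','w0'); print({k:d[k] for k in d if k!='img'})
s=ctrl.state(); r=R.from_quat(s['tool_rot']); print(r.inv().apply(d['position']-s['tool_pos']), (r.inv()*R.from_quat(d['orientation'])).as_matrix().round(3))
```

```text
[129.10513069 127.72902764]
[502.73861836 331.67781902]
{'vertical_fov': 68.64789133682203, 'cx': 323.31300958150933, 'cy': 201.60733879300886, 'position': array([167.0340263 , 502.35600972, 373.91291547]), 'orientation': array([0.84029335, 0.52217522, 0.07609437, 0.12429713])}
[  72.69115725   -0.56092777 -169.26852259] [[-0.    -0.958 -0.288]
 [ 1.    -0.    -0.001]
 [ 0.001 -0.288  0.958]]
```

View pics/c3.png

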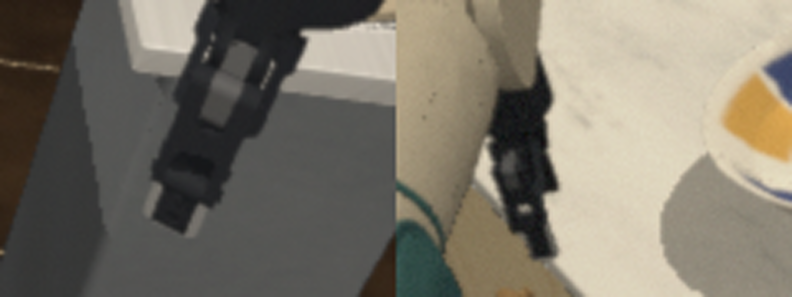

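The crop shows a finger tip at about side px (502,340) and scene px (125,127), so the calibration is roughly right. The two views disagree by about 13 mm, so I'll measure from the wrist camera instead.

```bash
J="python3 -m jog"
python3 -m jog '[{"claw":1,"dx":-0.88,"dy":-0.62,"dz":-0.13},{"claw":1,"dx":-0.88,"dy":-0.62,"dz":-0.13},{"claw":1,"dx":-0.88,"dy":-0.62,"dz":-0.13},{"claw":1,"dx":-0.88,"dy":-0.62,"dz":-0.13},{"claw":1,"dx":-0.88,"dy":-0.62,"dz":-0.13}]'
python3 -m jog '[{"claw":1,"dx":-0.88,"dy":-0.62,"dz":-0.13},{"claw":1,"dx":-0.88,"dy":-0.62,"dz":-0.13},{"claw":1,"dx":-0.88,"dy":-0.62,"dz":-0.13},{"claw":1,"dx":-0.88,"dy":-0.62,"dz":-0.13},{"claw":1,"dx":-0.88,"dy":-0.62,"dz":-0.13}]'
python3 -m jog '[{"claw":1,"dx":-0.88,"dy":-0.62,"dz":-0.13,"roll":0.65},{"claw":1,"dx":-0.88,"dy":-0.62,"dz":-0.13,"roll":0.65},{"claw":1,"dx":-0.88,"dy":-0.62,"dz":-0.13,"roll":0.65},{"claw":1,"dx":-0.88,"dy":-0.62,"dz":-0.13,"roll":0.65},{"claw":1,"dx":-0.88,"dy":-0.62,"dz":-0.13,"roll":0.65},{"claw":1,"dx":-0.88,"dy":-0.62,"dz":-0.13,"roll":0.65},{"claw":1,"dx":-0.88,"dy":-0.62,"dz":-0.13,"roll":0.65},{"claw":1,"dx":-0.88,"dy":-0.62,"dz":-0.13,"roll":0.65}]'
python3 - <<'E'
from h import *
d=snap('wrist','w1'); s=ctrl.state(); print(s['t'],s['tool_pos'],s['joint_positions'],R.from_quat(s['tool_rot']).as_matrix().round(3))
cv2.imwrite('pics/w1b.png',cv2.resize(d['img'][:,:,::-1],(800,500),interpolation=cv2.INTER_CUBIC))
E
```

```text
t: 0.95
tool_pos: [335.4, 281.4, 231.1]
tool_rot: [0.675, 0.738, -0.0, -0.0]
force: [0.1, -0.1, 0.4]
opening: 0.998
grip_force: 0.0
1.0 [335.32108949 281.49636144 231.10227207] [ 6.13953827e-01 -2.02363813e-01  1.59109351e+00  2.92516526e-05
  1.75318707e+00  5.20424180e-01] [[-0.093  0.996 -0.   ]
 [ 0.996  0.093 -0.   ]
 [-0.    -0.    -1.   ]]invalid input
invalid input
```

View pics/w1b.png

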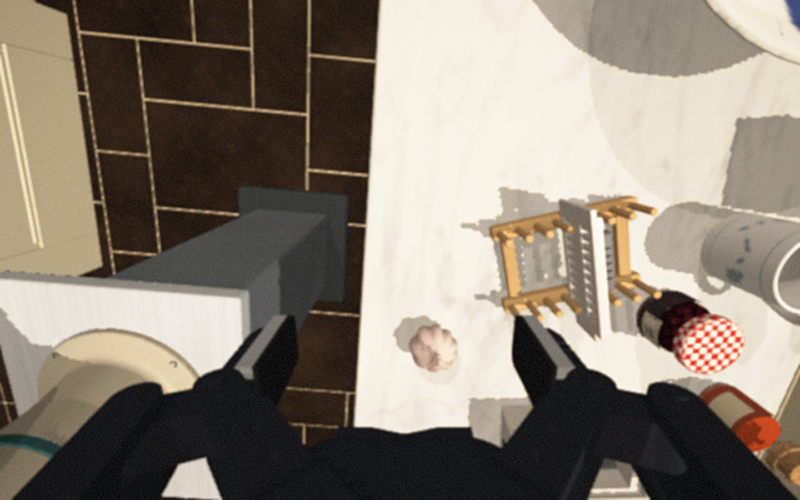

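The wrist view shows the cover standing in the rack, with its top edge at about (600,204)–(607,335) in the scaled picture, and the garlic at (433,347). Only the third call moved the arm, because every row needs all its keys. Next I'll go over the case and cassette.

```bash
python3 -m jog '[{"claw":1,"dx":-1,"dy":0.42,"dz":-0.12,"roll":0},{"claw":1,"dx":-1,"dy":0.42,"dz":-0.12,"roll":0},{"claw":1,"dx":-1,"dy":0.42,"dz":-0.12,"roll":0},{"claw":1,"dx":-1,"dy":0.42,"dz":-0.12,"roll":0},{"claw":1,"dx":-1,"dy":0.42,"dz":-0.12,"roll":0}]' >/dev/null
python3 -m jog '[{"claw":1,"dx":-1,"dy":0.42,"dz":-0.12,"roll":0},{"claw":1,"dx":-1,"dy":0.42,"dz":-0.12,"roll":0},{"claw":1,"dx":-1,"dy":0.42,"dz":-0.12,"roll":0},{"claw":1,"dx":-1,"dy":0.42,"dz":-0.12,"roll":0},{"claw":1,"dx":-1,"dy":0.42,"dz":-0.12,"roll":0},{"claw":1,"dx":-1,"dy":0.42,"dz":-0.12,"roll":0},{"claw":1,"dx":-1,"dy":0.42,"dz":-0.12,"roll":0}]'
python3 - <<'E'
from h import *
d=snap('wrist','w2'); s=ctrl.state(); print(s['t'],s['tool_pos'],s['joint_positions'],R.from_quat(s['tool_rot']).as_matrix().round(3))
cv2.imwrite('pics/w2b.png',cv2.resize(d['img'][:,:,::-1],(800,500),interpolation=cv2.INTER_CUBIC))
c=cam('w1')
for p in [(590,203),(600,204),(607,335)]: print(pix2w(c,p[0]/1.25,p[1]/1.25,86))
E
```

```text
t: 2.2
tool_pos: [538.9, -101.1, 278.8]
tool_rot: [0.673, 0.739, -0.0, -0.001]
force: [-0.9, -0.4, 0.2]
opening: 1.001
grip_force: 0.0
2.25 [ 538.81213533 -100.5909529   279.04931893] [-2.52127968e-01  1.14542246e-01  1.18931089e+00  3.52867862e-04
  1.83833118e+00 -3.45523161e-01] [[-0.093  0.996 -0.   ]
 [ 0.996  0.093  0.   ]
 [ 0.001 -0.    -1.   ]]
[493.32271047 317.40743541  86.        ]
[502.11976297 317.32478577  86.        ]
[539.61577733 193.45075156  86.        ]
```

View pics/w2b.png

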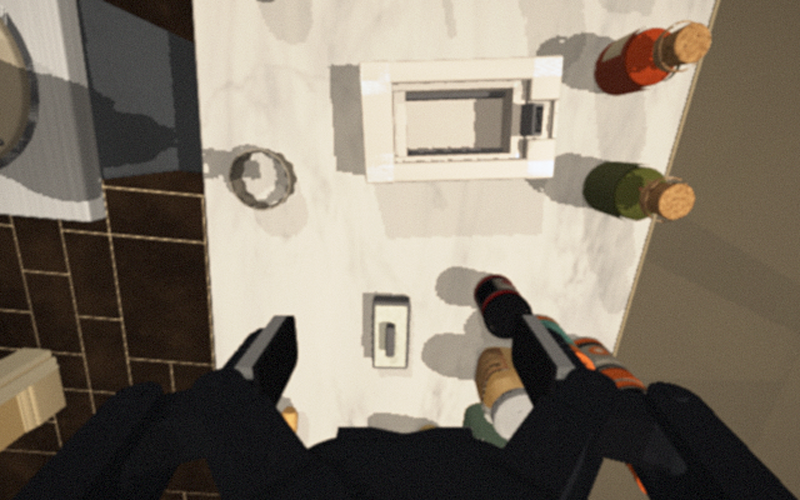

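The wrist view is clear. The case top corners are (361,63), (563,57), (553,177) and (369,183). The cassette top is about (374,305)–(408,367) with its tab at (390,339), and the catch is at (535,119).

Run:
```python
from h import *
c=cam('w2')
def p(u,v,z,n): 
    q=pix2w(c,u/1.25,v/1.25,z); print(n,q.round(1)); return q
Q=[p(*x,60,'case') for x in [(361,63),(563,57),(553,177),(369,183)]]
print('center',np.mean(Q,0), [np.linalg.norm(Q[i]-Q[i-1]) for i in range(4)],[np.degrees(np.arctan2(*(Q[a]-Q[b])[1::-1])) for a,b in((1,0),(2,3),(0,3),(1,2))])
W=[p(*x,22,'well') for x in [(406,92),(511,90),(508,152),(409,154)]]; print(np.mean(W,0))
C=[p(*x,24,'cass') for x in [(375,305),(410,304),(407,367),(374,365)]]; print('cass',np.mean(C,0),[np.linalg.norm(C[i]-C[i-1]) for i in range(4)],[np.degrees(np.arctan2(*(C[a]-C[b])[1::-1])) for a,b in((0,3),(1,2))])
p(390,339,40,'tab')
for s in('scene0','side0'): print(s,w2pix(cam(s),np.array(Q)).round(1).tolist())
```

```text
case [484.5  39.3  60. ]
case [676.   62.2  60. ]
case [690.1 -49.5  60. ]
case [499.5 -73.5  60. ]
center [587.52534753  -5.38153456  60.        ] [np.float64(113.74222809755064), np.float64(192.9590902629722), np.float64(112.66117488550672), np.float64(192.10774704314298)] [np.float64(6.8421348666818504), np.float64(7.1621761872734995), np.float64(97.59418494133197), np.float64(97.16689185997471)]
well [529.5  22.3  22. ]
well [641.5  34.7  22. ]
well [649.4 -29.   22. ]
well [539.  -41.5  22. ]
[589.85543738  -3.395353    22.        ]
cass [ 513.9 -229.1   24. ]
cass [ 557.8 -223.7   24. ]
cass [ 562.8 -315.4   24. ]
cass [ 518.7 -316.4   24. ]
cass [ 538.3002991  -271.16237996   24.        ] [np.float64(87.42296992019364), np.float64(44.28573231710582), np.float64(91.8776492531174), np.float64(44.12105266674025)] [np.float64(93.12668721545047), np.float64(93.07770873448521)]
tab [ 536.6 -266.3   40. ]
scene0 [[296.2, 204.8], [341.4, 169.7], [370.6, 187.8], [326.3, 225.6]]
side0 [[359.0, 216.1], [286.0, 213.0], [290.5, 189.1], [357.6, 191.6]]
```

```bash
python3 -m jog '[{"claw":1,"dx":-0.84,"dy":-0.09,"dz":0.8,"roll":0.025},{"claw":1,"dx":-0.84,"dy":-0.09,"dz":0.8,"roll":0.025},{"claw":1,"dx":-0.84,"dy":-0.09,"dz":0.8,"roll":0.025},{"claw":1,"dx":-0.84,"dy":-0.09,"dz":0.8,"roll":0.025},{"claw":1,"dx":-0.84,"dy":-0.09,"dz":0.8,"roll":0.025},{"claw":1,"dx":-0.84,"dy":-0.09,"dz":0.8,"roll":0.025},{"claw":1,"dx":-0.84,"dy":-0.09,"dz":0.8,"roll":0.025}]'
python3 - <<'E'
from h import *
d=snap('wrist','w3'); s=ctrl.state(); print(s['tool_pos'],R.from_quat(s['tool_rot']).as_matrix().round(3)[:2])
g=cv2.cvtColor(d['img'],cv2.COLOR_RGB2GRAY)
print(w2pix(d,[[537,-269,40],[537,-269,24]]))
print(cv2.resize(g[90:330,220:420],(25,30),interpolation=cv2.INTER_AREA))
E
```

```text
t: 2.95
tool_pos: [536.5, -269.2, 119.5]
tool_rot: [0.688, 0.726, 0.0, -0.0]
force: [0.3, 0.3, 0.7]
opening: 1.001
grip_force: 0.0
[ 537.12352654 -269.0798299   120.72564978] [[-0.054  0.999  0.002]
 [ 0.999  0.054 -0.   ]]
[[323.56361402 198.78028772]
 [323.54834969 194.02105538]]
[[209 208 211 210 209 201 202 199 206 207 203 203 207 210 210 210 209 207
  208 208 209 209 197 169 170]
 [210 208 211 210 208 199 202 201 204 208 205 202 204 210 211 210 210 206
  208 208 209 179 136 130 128]
 [211 210 211 210 209 202 203 203 204 207 207 205 203 208 211 210 210 206
  207 208 196 137 133 130 129]
 [211 210 211 211 210 207 205 205 203 206 206 208 205 203 209 210 209 208
  208 208 166 134 132 131 129]
 [212 212 211 211 210 209 207 207 202 203 206 208 209 206 208 209 208 208
  208 209 154 134 132 130 131]
 [211 213 213 212 210 209 209 207 203 204 205 209 210 205 207 207 208 209
  207 208 164 134 133 131 130]
 [212 213 213 212 211 210 210 195 143 145 107 111 114 115 121 136 204 209
  204 208 191 136 132 133 131]
 [208 213 213 212 211 209 210 198 132 111 162 168 168 171 173 148 187 205
  203 20
[... 1633 characters left out ...]
05 207 207 209 210 210 211 213 213 213
  210 205 184 199 207 147  10]
 [  9  10 160 210 205 206 206 203 202 206 207 209 210 210 212 212 213 213
  208 207 193 202 206 148   9]
 [ 10  23 196 210 205 204 203 201 199 205 208 209 210 210 212 212 212 212
  205 206 195 198 209 187  19]
 [ 10 102 210 209 207 200 199 197 196 204 207 208 209 211 211 212 212 210
  202 201 195 197 207 206  97]
 [ 20 187 209 208 208 201 196 194 199 197 162 147 149 158 164 174 179 192
  186 196 194 203 202 205 183]
 [ 98 207 209 209 206 201 193 197 205 166 134 134 136 138 138 139 138 133
  126 124 155 205 203 204 193]
 [155 207 209 209 203 202 193 187 206 179 133 130 132 136 138 139 138 124
  100  94 100 170 207 207 169]]
```

View pics/w3.png

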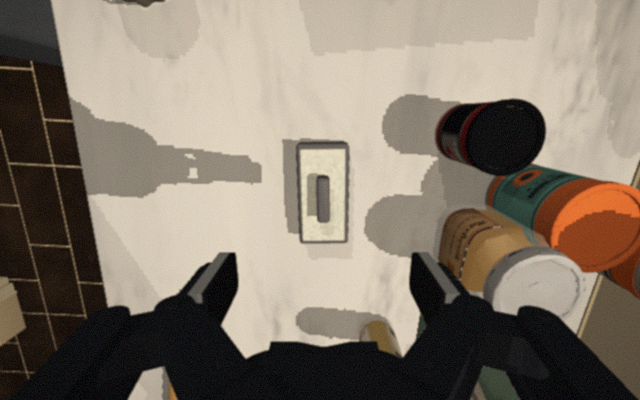

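The picture shows the tab top at (322.5,199), within about 1 px of the prediction, with the cassette aligned to the tool. I'll descend and grasp the tab.

```bash
python3 -m jog '[{"claw":1,"dx":0,"dy":-0.005,"dz":0.4,"roll":0},{"claw":0.6,"dx":0,"dy":-0.005,"dz":0.4,"roll":0},{"claw":0.4,"dx":0,"dy":-0.005,"dz":0.47,"roll":0},{"claw":0,"dx":0,"dy":-0.005,"dz":0.47,"roll":0},{"claw":0,"dx":0,"dy":-0.005,"dz":0.47,"roll":0},{"claw":0,"dx":0,"dy":-0.005,"dz":0.47,"roll":0},{"claw":0,"dx":0,"dy":-0.005,"dz":0.47,"roll":0},{"claw":0,"dx":0,"dy":-0.005,"dz":0.47,"roll":0}]'
```

```text
t: 3.8
tool_pos: [535.9, -270.8, 26.4]
tool_rot: [0.689, 0.725, 0.0, 0.001]
force: [0.5, 0.6, -0.6]
opening: 0.0
grip_force: 0.0
```

Run:
```python
from h import *
d=snap('wrist','w4'); s=ctrl.state(); print(s['t'],s['opening'],s['grip_force'],s['tool_pos'])
print(w2pix(d,[[537,-269,40],[536,-270.8,26.4]]))
```

```text
3.85 -0.00043569899536793064 0.0 [ 535.6994564  -270.6803288    26.08936409]
[[324.84361307 241.10431286]
 [322.94717799 234.5634789 ]]
```

View pics/w4.png

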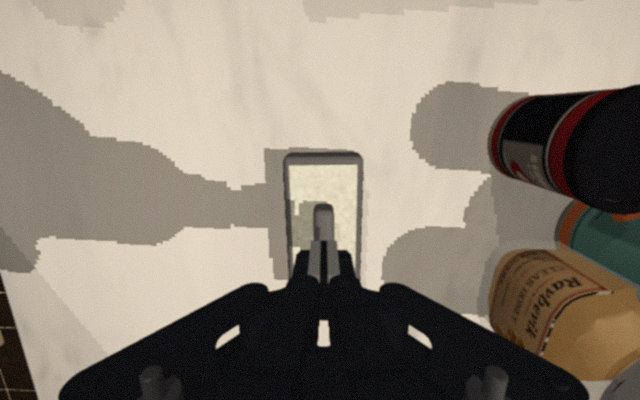

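The picture shows the fingers shut at (323,245), right at the tab, with nothing held. I'll check the heights with a small downward probe.

```bash
python3 -m jog '[{"claw":0,"dx":0,"dy":0,"dz":0.01,"roll":0},{"claw":0,"dx":0,"dy":0,"dz":0.02,"roll":0},{"claw":0,"dx":0,"dy":0,"dz":0.02,"roll":0}]'
python3 - <<'E'
from h import *
d=cam('w4')
print(w2pix(d,[[538,-248,40],[538,-290,40],[515,-220,24],[563,-220,24],[532,-269,40],[544,-269,40],[536,-271,32],[536,-271,40],[536,-271,48]]).round(0).tolist())
E
```

```text
t: 4.15
tool_pos: [535.1, -270.3, 20.7]
tool_rot: [0.689, 0.725, -0.0, -0.0]
force: [-0.4, -0.0, -0.6]
opening: -0.003
grip_force: 0.0
[[329.0, 207.0], [325.0, 273.0], [291.0, 151.0], [374.0, 155.0], [316.0, 241.0], [337.0, 242.0], [323.0, 239.0], [323.0, 244.0], [323.0, 250.0]]
```

```bash
python3 -m jog '[{"claw":0.5,"dx":0,"dy":0,"dz":-0.03,"roll":0},{"claw":0.5,"dx":0,"dy":0,"dz":-0.03,"roll":0},{"claw":0.5,"dx":0,"dy":0,"dz":-0.03,"roll":0},{"claw":0.5,"dx":0,"dy":0,"dz":-0.03,"roll":0},{"claw":0.5,"dx":0,"dy":0,"dz":0.04,"roll":0},{"claw":0.5,"dx":0,"dy":0,"dz":0.07,"roll":0}]'
python3 -m jog '[{"claw":0,"dx":0,"dy":0,"dz":0,"roll":0},{"claw":0,"dx":0,"dy":0,"dz":0,"roll":0},{"claw":0,"dx":0,"dy":0,"dz":0,"roll":0},{"claw":0,"dx":0,"dy":0,"dz":0,"roll":0},{"claw":0,"dx":0,"dy":0,"dz":0,"roll":0}]'
```

```text
t: 4.75
tool_pos: [534.5, -269.9, 5.2]
tool_rot: [0.689, 0.725, -0.0, -0.001]
force: [0.3, -0.5, -0.2]
opening: 0.498
grip_force: 0.0
t: 5.25
tool_pos: [535.4, -270.5, 7.4]
tool_rot: [0.689, 0.725, 0.0, 0.0]
force: [0.3, -1.0, -1.3]
opening: 0.115
grip_force: 59.5
```

```bash
python3 -m jog '[{"claw":0.4,"dx":0,"dy":0,"dz":0,"roll":0},{"claw":0.4,"dx":0,"dy":0,"dz":0,"roll":0},{"claw":0.4,"dx":0,"dy":0,"dz":0.025,"roll":0},{"claw":0.4,"dx":0,"dy":0,"dz":0.035,"roll":0},{"claw":0,"dx":0,"dy":0,"dz":0.035,"roll":0},{"claw":0,"dx":0,"dy":0,"dz":0.035,"roll":0},{"claw":0,"dx":0,"dy":0,"dz":0.035,"roll":0},{"claw":0,"dx":0,"dy":0,"dz":0.035,"roll":0}]'
python3 -m jog '[{"claw":0,"dx":0,"dy":0,"dz":-0.2,"roll":0},{"claw":0,"dx":0,"dy":0,"dz":-0.4,"roll":0},{"claw":0,"dx":0,"dy":0,"dz":-0.55,"roll":0},{"claw":0,"dx":0,"dy":0,"dz":-0.55,"roll":0},{"claw":0,"dx":0,"dy":0,"dz":-0.55,"roll":0}]'
python3 - <<'E'
from h import *
d=snap('wrist','w5'); s=ctrl.state(); print(s['t'],s['opening'],s['tool_pos'],d['position'],s['force'])
E
```

```text
t: 6.05
tool_pos: [535.3, -270.4, 0.1]
tool_rot: [0.689, 0.725, 0.0, -0.0]
force: [-0.9, -0.0, -1.9]
opening: 0.119
grip_force: 60.5
t: 6.55
tool_pos: [535.5, -270.5, 110.5]
tool_rot: [0.689, 0.725, 0.0, 0.0]
force: [-0.1, 0.6, -1.8]
opening: 0.123
grip_force: 60.6
6.6 0.1252992194775292 [ 534.81376536 -270.13309149  108.99069858] [ 531.90312444 -197.98727377  279.81219465] [ 0.80502878  0.09228626 -1.53081834]
```

View pics/w5.png

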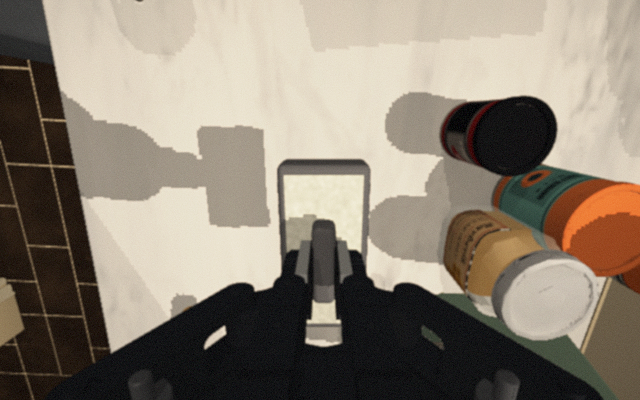

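The cassette hangs level from its tab at (323,260), and its far end is at v≈162. From here I'll work by numbers. First I'll fit the case pose with an edge-alignment score in the three earlier pictures.

```bash
cat > fit.py <<'E'
from h import *
from scipy.optimize import differential_evolution as DE
from scipy.ndimage import map_coordinates as mc
def rect(lx,ly,z,n=60):
    t=np.linspace(-.5,.5,n)
    return [np.c_[t*lx,0*t+s*ly/2,0*t+z] for s in(-1,1)]+[np.c_[0*t+s*lx/2,t*ly,0*t+z] for s in(-1,1)]
def fitpose(name,lines,x0,span,sg=1.0,z0=0,mask=None):
    im=cv2.imread('pics/'+name+'.png'); c=cam(name)
    L=cv2.cvtColor(im,cv2.COLOR_BGR2GRAY).astype(float); L=cv2.GaussianBlur(L,(0,0),sg)
    gx,gy=cv2.Sobel(L,cv2.CV_64F,1,0)/8,cv2.Sobel(L,cv2.CV_64F,0,1)/8
    def cost(p,full=False):
        S=[]
        for l in lines:
            q=R.from_euler('z',p[2],degrees=True).apply(l)+[p[0],p[1],z0]
            u=w2pix(c,q); d=u[-1]-u[0]; d/=np.linalg.norm(d)+1e-9
            g=mc(gx,u.T[::-1],order=1)*-d[1]+mc(gy,u.T[::-1],order=1)*d[0]
            S.append(np.minimum(abs(g),15).mean())
        return S if full else -np.mean(S)
    r=DE(cost,[(a-s,a+s) for a,s in zip(x0,span)],seed=1,tol=1e-6,maxiter=150)
    return r.x,-r.fun,np.round(cost(r.x,True),1)
CASE=rect(196,116,60)+rect(134,74,60)+rect(108,64,50)
E
python3 - <<'E'
from fit import *
for n in('w2','scene0','side0'): print(n,*fitpose(n,CASE,(588,-5,7.2),(14,14,3)))
# held cassette
c=cam('w5'); s=ctrl.state(); T=s['tool_pos'];Rt=R.from_quat(s['tool_rot'])
for p in [(278,163),(369,163),(281,200),(367,200),(283,240),(365,240)]: print(p,Rt.inv().apply(pix2w(c,*p,T[2]+24)-T).round(1))
for p in [(323,221),(312,260),(334,260)]: print('tab',Rt.inv().apply(pix2w(c,*p,T[2]+40)-T).round(1))
E
```

```text
w2 [585.19824986  -3.13129638   6.74575465] 10.080396657041586 [ 8.8  2.9 13.3  7.7  8.3 11.3  8.5  8.2 14.9 14.7  7.4 14.8]
scene0 [582.32949977  -6.23771124   6.7197627 ] 10.457577935851674 [14.6  2.  14.2  6.5 10.6 12.7 10.5  8.7 10.8 13.6 10.3 10.8]
side0 [583.09409139  -1.16606866   6.63285799] 9.646939857260218 [ 2.1 14.7  5.3  6.8 14.9 13.9 13.7  6.   4.5 13.9 12.6  7.3]
(278, 163) [ 48.2 -21.9 -23.9]
(369, 163) [ 48.2  23.9 -24. ]
(281, 200) [ 28.8 -21.2 -23.9]
(367, 200) [ 28.8  23.7 -24. ]
(283, 240) [  6.  -21.1 -24. ]
(365, 240) [  6.   23.6 -24. ]
tab [ 23.1   0.7 -40. ]
tab [  2.5  -4.8 -40. ]
tab [  2.5   6.2 -40. ]
```

```bash
python3 -m jog '[{"claw":0,"dx":0.1,"dy":0,"dz":-0.25,"roll":0.48},{"claw":0,"dx":0.5,"dy":-0.1,"dz":-0.55,"roll":0.48},{"claw":0,"dx":1,"dy":-0.16,"dz":-0.55,"roll":0.48},{"claw":0,"dx":1,"dy":-0.16,"dz":-0.55,"roll":0.48},{"claw":0,"dx":1,"dy":-0.16,"dz":-0.55,"roll":0.48},{"claw":0,"dx":1,"dy":-0.16,"dz":-0.55,"roll":0.48},{"claw":0,"dx":1,"dy":-0.16,"dz":-0.55,"roll":0.48}]'
python3 - <<'E'
from h import *
s=ctrl.state();print(rel([490,-14,220]), R.from_quat(s['tool_rot']).as_euler('zyx',degrees=True), np.degrees(np.arctan2(*R.from_quat(s['tool_rot']).as_matrix()[1::-1,1])))
E
```

```text
t: 7.3
tool_pos: [492.7, -71.4, 219.1]
tool_rot: [0.907, 0.422, -0.001, -0.0]
force: [0.5, -0.5, -2.6]
opening: 0.123
grip_force: 60.5
[ 0.21110798 -0.19497746 -0.00431756] [-4.99229477e+01 -1.00414138e-01 -1.79984816e+02] -40.077079061416306
```

```bash
python3 -m jog '[{"claw":0,"dx":0.21,"dy":-0.195,"dz":0,"roll":0.48},{"claw":0,"dx":0.21,"dy":-0.195,"dz":0,"roll":0.48},{"claw":0,"dx":0.21,"dy":-0.195,"dz":0,"roll":0.48},{"claw":0,"dx":0.21,"dy":-0.195,"dz":0,"roll":0.48},{"claw":0,"dx":0.21,"dy":-0.195,"dz":0,"roll":0.48},{"claw":0,"dx":0.21,"dy":-0.195,"dz":0,"roll":0.48},{"claw":0,"dx":0.21,"dy":-0.195,"dz":0,"roll":0.48}]'
python3 - <<'E'
from fit import *
d=snap('wrist','w6'); s=ctrl.state();T=s['tool_pos'];Rt=R.from_quat(s['tool_rot']); m=Rt.as_matrix()
print(T, 'psi',np.degrees(np.arctan2(m[1,1],m[0,1])))
print(fitpose('w6',CASE,(585,-4,6.7),(10,10,3)))
# held cassette: outer top rect 98x48 z=24 (far part only) 
h=[l[l[:,0]>-5] if len(l[l[:,0]>-5]) else l for l in rect(98,48,24)]; h=[l for l in h if (l[:,0]>-6).all()]
yaw=np.degrees(np.arctan2(m[1,0],m[0,0]))
print(yaw,fitpose('w6',h,(T[0],T[1],yaw),(8,8,4),z0=T[2]))
E
```

```text
t: 8.0
tool_pos: [490.3, -16.0, 219.1]
tool_rot: [0.998, 0.058, -0.001, -0.0]
force: [0.5, -0.2, -1.4]
opening: 0.12
grip_force: 60.5
[490.35477474 -15.8233539  219.34979766] psi -83.27531814548664
(array([586.03209854,  -3.02120391,   6.88412531]), np.float64(9.49418138600995), array([ 8.2,  2.4,  1.5,  0. , 13.4, 10.8, 10.9,  8.3, 14.8, 14.4, 14.4,
       14.8]))
6.724711128828229 (array([485.63213775, -17.39589027,   6.22463483]), np.float64(14.05910361793871), array([14.3, 15. , 12.9]))
```

Run:
```python
from fit import *
c=cam('w6'); g=cv2.imread('pics/w6.png',0)
s=ctrl.state();T=s['tool_pos'];Rt=R.from_quat(s['tool_rot'])
for y in(-12,12):
  x=np.arange(30,60,1.); u=w2pix(c,Rt.apply(np.c_[x,0*x+y,0*x-24])+T); print(y,[(int(a),int(b)) for a,b in zip(x,mc(g.astype(float),u.T[::-1],order=1))])
for x0 in (20,40):
  y=np.r_[np.arange(-30,-14,1.),np.arange(15,31,1.)]; u=w2pix(c,Rt.apply(np.c_[0*y+x0,y,0*y-24])+T); print(x0,[(int(a),int(b)) for a,b in zip(y,mc(g.astype(float),u.T[::-1],order=1))])
```

```text
-12 [(30, 210), (31, 206), (32, 203), (33, 205), (34, 209), (35, 204), (36, 208), (37, 209), (38, 209), (39, 206), (40, 207), (41, 211), (42, 213), (43, 211), (44, 174), (45, 96), (46, 97), (47, 101), (48, 96), (49, 89), (50, 66), (51, 60), (52, 118), (53, 212), (54, 179), (55, 150), (56, 182), (57, 180), (58, 182), (59, 183)]
12 [(30, 195), (31, 200), (32, 202), (33, 202), (34, 203), (35, 205), (36, 210), (37, 207), (38, 207), (39, 210), (40, 208), (41, 208), (42, 212), (43, 212), (44, 179), (45, 93), (46, 101), (47, 97), (48, 99), (49, 84), (50, 60), (51, 63), (52, 115), (53, 201), (54, 190), (55, 162), (56, 190), (57, 200), (58, 207), (59, 208)]
20 [(-30, 203), (-29, 203), (-28, 201), (-27, 204), (-26, 200), (-25, 203), (-24, 204), (-23, 191), (-22, 109), (-21, 89), (-20, 101), (-19, 164), (-18, 202), (-17, 203), (-16, 210), (-15, 211), (15, 194), (16, 190), (17, 185), (18, 186), (19, 191), (20, 199), (21, 176), (22, 95), (23, 80), (24, 87), (25, 171), (26, 200), (27, 198), (28, 196), (29, 196), (30, 194)]
40 [(-30, 196), (-29, 196), (-28, 194), (-27, 193), (-26, 194), (-25, 190), (-24, 152), (-23, 116), (-22, 77), (-21, 87), (-20, 99), (-19, 166), (-18, 205), (-17, 209), (-16, 210), (-15, 210), (15, 211), (16, 217), (17, 213), (18, 204), (19, 206), (20, 206), (21, 186), (22, 108), (23, 87), (24, 79), (25, 154), (26, 204), (27, 205), (28, 206), (29, 205), (30, 203)]
```

Run:
```python
from h import *
print(rel([584.5,-2.2,82]))
```

```text
[ 0.4765593  -0.0123069   0.68599339]
```

```bash
python3 -m jog '[{"claw":0,"dx":0.47,"dy":-0.012,"dz":0.2,"roll":0},{"claw":0,"dx":0.47,"dy":-0.012,"dz":0.5,"roll":0},{"claw":0,"dx":0.47,"dy":-0.012,"dz":0.68,"roll":0},{"claw":0,"dx":0.47,"dy":-0.012,"dz":0.68,"roll":0},{"claw":0,"dx":0.47,"dy":-0.012,"dz":0.68,"roll":0},{"claw":0,"dx":0.47,"dy":-0.012,"dz":0.68,"roll":0}]'
cat > prof.py <<'E'
from fit import *
def prof(name,pts):
    g=cv2.imread('pics/'+name+'.png',0).astype(float); return mc(g,w2pix(cam(name),pts).T[::-1],order=1).astype(int).tolist()
E
python3 - <<'E'
from prof import *
d=snap('wrist','w7'); s=ctrl.state();T=s['tool_pos'];Rt=R.from_quat(s['tool_rot']);print(T,s['force'])
rear=[l[l[:,0]>30] for l in CASE]; rear=[l for l in rear if len(l)>5]
for sg in (1,2): print(fitpose('w7',rear,(584.5,-2.2,6.8),(10,10,2),sg))
tp=lambda x,y,z: Rt.apply(np.c_[np.broadcast_arrays(x,y,z)])+T
x=np.arange(40,56,1.)
for y in(-12,12): print(y,prof('w7',tp(x,y,-24.)))
y=np.r_[np.arange(-28,-16,1.),np.arange(17,29,1.)]
for x0 in(20.,40.): print(x0,prof('w7',tp(x0,y,-24.)))
E
```

```text
t: 8.65
tool_pos: [583.6, -2.3, 84.9]
tool_rot: [0.998, 0.058, -0.0, 0.0]
force: [-0.5, -0.1, -1.1]
opening: 0.119
grip_force: 60.5
[584.32669045  -2.31282596  86.41927166] [-0.37638383  0.35920312 -1.5160083 ]
(array([585.67890555,  -5.59391137,   7.19420847]), np.float64(9.48826405791412), array([ 2.7,  5. ,  8.7, 14.7, 10.5,  7.9, 14.9, 11.7,  9.2]))
(array([585.71947611,  -4.70115766,   5.97604265]), np.float64(7.2934128361383), array([ 1.6,  3.8,  6.5,  9.9,  4.6,  5.5, 14.1, 11.2,  8.5]))
-12 [202, 203, 206, 198, 130, 82, 95, 93, 90, 73, 61, 62, 100, 117, 111, 109]
12 [200, 204, 208, 207, 136, 92, 93, 96, 90, 74, 59, 62, 90, 111, 109, 110]
20.0 [196, 178, 143, 165, 180, 162, 92, 85, 100, 166, 198, 196, 180, 183, 192, 194, 129, 79, 75, 86, 162, 180, 176, 142]
40.0 [199, 181, 139, 169, 181, 153, 84, 85, 99, 175, 200, 202, 203, 199, 199, 196, 137, 89, 75, 94, 176, 182, 168, 119]
```

Laterally the cassette is centred in the recess, with the recess edges symmetric about it. It needs about 1.5 mm more in x, then I'll lower it in stages.

```bash
python3 -m jog '[{"claw":0,"dx":0.008,"dy":0.001,"dz":0.1,"roll":0},{"claw":0,"dx":0.008,"dy":0.001,"dz":0.2,"roll":0},{"claw":0,"dx":0.008,"dy":0.001,"dz":0.27,"roll":0},{"claw":0,"dx":0.008,"dy":0.001,"dz":0.27,"roll":0}]'
python3 -m jog '[{"claw":0,"dx":0,"dy":0,"dz":0.03,"roll":0},{"claw":0,"dx":0,"dy":0,"dz":0.06,"roll":0},{"claw":0,"dx":0,"dy":0,"dz":0.06,"roll":0}]'
```

```text
t: 9.1
tool_pos: [584.5, -2.1, 29.9]
tool_rot: [0.998, 0.057, -0.001, -0.0]
force: [-0.2, -0.5, -0.9]
opening: 0.117
grip_force: 60.5
t: 9.4
tool_pos: [585.0, -2.0, 18.0]
tool_rot: [0.998, 0.057, -0.0, -0.0]
force: [-0.2, -0.4, -1.5]
opening: 0.12
grip_force: 60.5
```

Below the rails with no contact force. I'll lower it to the floor and release.

```bash
python3 -m jog '[{"claw":0,"dx":0,"dy":0,"dz":0.025,"roll":0},{"claw":0,"dx":0,"dy":0,"dz":0.045,"roll":0},{"claw":0,"dx":0,"dy":0,"dz":0.045,"roll":0},{"claw":0,"dx":0,"dy":0,"dz":0.045,"roll":0}]'
```

```text
t: 9.8
tool_pos: [585.1, -2.0, 9.2]
tool_rot: [0.998, 0.057, -0.0, -0.0]
force: [0.0, -0.1, -0.9]
opening: 0.12
grip_force: 60.5
```

```bash
python3 -m jog '[{"claw":0,"dx":0,"dy":0,"dz":0.01,"roll":0},{"claw":0.3,"dx":0,"dy":0,"dz":0.01,"roll":0},{"claw":0.3,"dx":0,"dy":0,"dz":0.01,"roll":0},{"claw":0.3,"dx":0,"dy":0,"dz":-0.1,"roll":0},{"claw":0.3,"dx":0,"dy":0,"dz":-0.35,"roll":0},{"claw":0.3,"dx":0,"dy":0,"dz":-0.6,"roll":0},{"claw":1,"dx":0,"dy":0,"dz":-0.85,"roll":-0.1},{"claw":1,"dx":0,"dy":0,"dz":-1,"roll":-0.2}]'
python3 -m jog '[{"claw":1,"dx":-0.25,"dy":-0.8,"dz":0,"roll":-0.7},{"claw":1,"dx":-0.25,"dy":-0.8,"dz":0,"roll":-0.7},{"claw":1,"dx":-0.25,"dy":-0.8,"dz":0,"roll":-0.7},{"claw":1,"dx":-0.25,"dy":-0.8,"dz":0,"roll":-0.7},{"claw":1,"dx":-0.25,"dy":-0.8,"dz":0,"roll":-0.7},{"claw":1,"dx":-0.25,"dy":-0.8,"dz":0,"roll":-0.7},{"claw":1,"dx":-0.25,"dy":-0.8,"dz":0,"roll":-0.7},{"claw":1,"dx":-0.25,"dy":-0.8,"dz":0,"roll":-0.7}]'
python3 - <<'E'
from fit import *
d=snap('wrist','w8'); s=ctrl.state(); m=R.from_quat(s['tool_rot']).as_matrix(); print('psi',np.degrees(np.arctan2(m[1,1],m[0,1])), rel([519,252,230]))
h=[l for l in rect(98,48,24)]
print('cassette',fitpose('w8',h,(586,-2,6.8),(10,10,4),z0=7)); print('case',fitpose('w8',CASE,(585,-3,6.8),(8,8,3)))
E
```

```text
t: 10.6
tool_pos: [586.2, -2.1, 214.8]
tool_rot: [0.978, 0.209, 0.003, 0.001]
force: [1.2, 0.1, 0.5]
opening: 0.626
grip_force: 0.0
t: 11.4
tool_pos: [475.0, 124.4, 209.8]
tool_rot: [0.725, 0.689, 0.0, 0.0]
force: [0.1, -0.4, -0.5]
opening: 0.997
grip_force: 0.0
psi -2.955056946835071 [ 0.64862128  0.18695599 -0.1010251 ]
cassette (array([582.16870198,  -6.96766395,   7.54220093]), np.float64(10.650328775868834), array([ 7.5,  8.7, 14.9, 11.5]))
case (array([585.26322226,  -3.27962466,   6.80577412]), np.float64(9.437969179437323), array([ 3.3, 14.3,  9.6,  7.9,  9.1,  9.8,  5.8,  6.8,  8. , 10.4, 14.6,
       13.6]))
```

```bash
python3 -m jog '[{"claw":1,"dx":0.65,"dy":0.19,"dz":-0.1,"roll":-0.228},{"claw":1,"dx":0.65,"dy":0.19,"dz":-0.1,"roll":-0.228},{"claw":1,"dx":0.65,"dy":0.19,"dz":-0.1,"roll":-0.228},{"claw":1,"dx":0.65,"dy":0.19,"dz":-0.1,"roll":-0.228},{"claw":1,"dx":0.65,"dy":0.19,"dz":-0.1,"roll":-0.228}]'
python3 - <<'E'
from prof import *
h=rect(90,40,24)
print('cassette inner w8',fitpose('w8',h,(586,-2,6.8),(10,10,4),z0=7))
print('cassette inner+tab w8',fitpose('w8',h+rect(98,48,24)+rect(42,12,40),(586,-2,6.8),(10,10,4),z0=7))
d=snap('wrist','w9'); s=ctrl.state();T=s['tool_pos'];Rt=R.from_quat(s['tool_rot']); m=Rt.as_matrix(); print(T,'psi',np.degrees(np.arctan2(m[1,1],m[0,1])))
t=np.linspace(-62,57,60); top=[np.c_[t,0*t,0*t+86],np.c_[t,0*t-10,0*t+86]]
# cover frame on edge: x along rack y, -y world-local = +z of cover
for n in('w9','w1'): print(n,fitpose(n,top,(514,250,107.5),(20,20,5)))
y=np.arange(-30,31,2.)
for x in(-30.,30.): print(prof('w9',Rt.apply(np.c_[0*y+x,y,0*y+T[2]-86])+T))
x=np.r_[np.arange(-80,-56,2.),np.arange(56,80,2.)]
E
```

```text
t: 11.95
tool_pos: [520.2, 252.3, 229.0]
tool_rot: [0.593, 0.805, -0.0, -0.0]
force: [0.5, 0.3, 0.0]
opening: 1.001
grip_force: 0.0
cassette inner w8 (array([584.4420554 ,  -5.61752248,   6.68909026]), np.float64(10.66625082676313), array([ 8.2,  7.5, 15. , 12. ]))
cassette inner+tab w8 (array([583.25037908,  -3.1623254 ,   7.0378955 ]), np.float64(9.409624916765138), array([ 8.2,  7.6, 14.3, 12. ,  7.7,  3.4, 13.9,  8.1,  5. ,  6.5, 12.9,
       13.4]))
[520.14295807 251.53984223 229.16773011] psi 17.198585576906474
w9 (array([512.86174217, 254.28338704, 108.64736015]), np.float64(13.5634615621113), array([14.1, 13.1]))
w1 (array([514.76373737, 251.92679843, 108.82361394]), np.float64(14.883376328142473), array([15. , 14.8]))
[103, 93, 88, 83, 101, 109, 113, 113, 114, 95, 92, 87, 124, 210, 222, 225, 226, 171, 86, 78, 93, 149, 170, 170, 173, 169, 122, 83, 94, 117, 165]
[131, 130, 130, 132, 130, 133, 131, 131, 130, 129, 129, 128, 171, 222, 224, 225, 225, 145, 101, 113, 112, 115, 117, 119, 120, 120, 114, 158, 204, 207, 203]
```

```bash
python3 - <<'E'
from h import *
print(rel([518.3,254.5,38]))
E
python3 -m jog '[{"claw":1,"dx":0.018,"dy":-0.006,"dz":0.25,"roll":-0.016},{"claw":1,"dx":0.018,"dy":-0.006,"dz":0.5,"roll":-0.016},{"claw":0.7,"dx":0.018,"dy":-0.006,"dz":0.75,"roll":-0.016},{"claw":0.5,"dx":0.018,"dy":-0.006,"dz":0.9,"roll":-0.016},{"claw":0.5,"dx":0.018,"dy":-0.006,"dz":0.955,"roll":-0.016},{"claw":0.5,"dx":0.018,"dy":-0.006,"dz":0.955,"roll":-0.016}]'
```

```text
[ 0.01712111 -0.00412387  0.95583543]
t: 12.6
tool_pos: [517.5, 253.9, 37.7]
tool_rot: [0.583, 0.812, -0.001, -0.0]
force: [0.5, -0.3, 0.4]
opening: 0.501
grip_force: 0.0
```

```bash
python3 -m jog '[{"claw":0,"dx":0,"dy":0,"dz":0,"roll":0},{"claw":0,"dx":0,"dy":0,"dz":0,"roll":0},{"claw":0,"dx":0,"dy":0,"dz":0,"roll":0},{"claw":0,"dx":0,"dy":0,"dz":0,"roll":0},{"claw":0,"dx":0,"dy":0,"dz":-0.15,"roll":0},{"claw":0,"dx":0,"dy":0,"dz":-0.35,"roll":0},{"claw":0,"dx":0,"dy":0,"dz":-0.55,"roll":0},{"claw":0,"dx":0,"dy":0,"dz":-0.55,"roll":0}]'
python3 - <<'E'
from h import *
s=ctrl.state();print(s['opening'],s['force'],rel([525,20,150]))
E
```

```text
t: 13.4
tool_pos: [521.2, 256.4, 157.0]
tool_rot: [0.583, 0.813, 0.006, 0.004]
force: [1.2, 1.1, -1.1]
opening: 0.101
grip_force: 59.2
0.10146522971202353 [ 1.17131407  1.12033795 -1.12287649] [-1.12550698 -0.36142165  0.02875403]
```

```bash
python3 -m jog '[{"claw":0,"dx":-1,"dy":-0.32,"dz":0,"roll":0.5},{"claw":0,"dx":-1,"dy":-0.32,"dz":0,"roll":0.5},{"claw":0,"dx":-1,"dy":-0.32,"dz":0,"roll":0.5},{"claw":0,"dx":-1,"dy":-0.32,"dz":0,"roll":0.5},{"claw":0,"dx":-1,"dy":-0.32,"dz":0,"roll":0.5},{"claw":0,"dx":-1,"dy":-0.32,"dz":0,"roll":0.5},{"claw":0,"dx":-1,"dy":-0.32,"dz":0,"roll":0.5}]'
python3 - <<'E'
from h import *
s=ctrl.state();m=R.from_quat(s['tool_rot']).as_matrix();print(s['joint_positions'],'psi',np.degrees(np.arctan2(m[1,1],m[0,1])),rel([520,-130,150]))
E
```

```text
t: 14.1
tool_pos: [521.6, 44.5, 148.7]
tool_rot: [0.85, 0.527, 0.0, 0.0]
force: [0.5, -0.1, -2.1]
opening: 0.098
grip_force: 59.1
[1.44207474e-02 7.13889344e-02 1.49359589e+00 1.14690920e-04
 1.57578134e+00 4.74608669e-01] psi -26.366799599519165 [-0.78522079  0.38002619 -0.00668382]
```

```bash
python3 -m jog '[{"claw":0,"dx":-0.8,"dy":0.4,"dz":0,"roll":0.631},{"claw":0,"dx":-0.8,"dy":0.4,"dz":0,"roll":0.631},{"claw":0,"dx":-0.8,"dy":0.4,"dz":0,"roll":0.631},{"claw":0,"dx":-0.8,"dy":0.4,"dz":0,"roll":0.631},{"claw":0,"dx":-0.8,"dy":0.4,"dz":0,"roll":0.631},{"claw":0,"dx":-0.8,"dy":0.4,"dz":0,"roll":0.631},{"claw":0,"dx":-0.8,"dy":0.4,"dz":0,"roll":0.631},{"claw":0,"dx":-0.8,"dy":0.4,"dz":0,"roll":0.631}]'
python3 - <<'E'
from h import *
s=ctrl.state();m=R.from_quat(s['tool_rot']).as_matrix();print('psi',np.degrees(np.arctan2(m[1,1],m[0,1])),rel([520,-230,28]))
E
```

```text
t: 14.9
tool_pos: [522.6, -133.4, 148.4]
tool_rot: [0.998, 0.061, 0.0, 0.0]
force: [0.4, -0.4, -1.5]
opening: 0.097
grip_force: 59.2
psi -83.00973626809147 [-0.07188766  0.47757462  0.60200054]
```

```bash
python3 -m jog '[{"claw":0,"dx":-0.07,"dy":0.25,"dz":0.1,"roll":0},{"claw":0,"dx":-0.07,"dy":0.48,"dz":0.3,"roll":0},{"claw":0,"dx":-0.07,"dy":0.48,"dz":0.5,"roll":0},{"claw":0,"dx":-0.07,"dy":0.48,"dz":0.61,"roll":0},{"claw":0,"dx":-0.07,"dy":0.48,"dz":0.61,"roll":0},{"claw":0,"dx":-0.07,"dy":0.48,"dz":0.625,"roll":0},{"claw":0,"dx":-0.07,"dy":0.48,"dz":0.625,"roll":0}]'
```

```text
t: 15.6
tool_pos: [520.2, -230.4, 23.2]
tool_rot: [0.998, 0.062, -0.0, -0.0]
force: [-0.5, -0.2, -1.6]
opening: 0.102
grip_force: 65.8
```

```bash
python3 -m jog '[{"claw":0,"dx":0,"dy":0,"dz":0.008,"roll":0},{"claw":0,"dx":0,"dy":0,"dz":0.008,"roll":0},{"claw":0.2,"dx":0,"dy":0,"dz":0.008,"roll":0},{"claw":0.4,"dx":0,"dy":0,"dz":0,"roll":0},{"claw":0.6,"dx":0,"dy":0,"dz":-0.015,"roll":0},{"claw":0.6,"dx":0,"dy":0,"dz":-0.032,"roll":0},{"claw":0.6,"dx":0,"dy":0,"dz":-0.032,"roll":0}]'
python3 - <<'E'
from fit import *
d=snap('wrist','w10'); s=ctrl.state();T=s['tool_pos'];print(s['force'])
t=np.linspace(-62,57,60); top=[np.c_[t,0*t,0*t+70],np.c_[t,0*t-10,0*t+70]]
print(fitpose('w10',top,(520,-226,7),(25,30,8)))
E
```

```text
t: 16.3
tool_pos: [520.5, -231.1, 30.6]
tool_rot: [0.998, 0.06, 0.001, 0.0]
force: [0.1, 0.7, 0.6]
opening: 0.598
grip_force: 0.0
[ 0.01488218 -0.52556412 -0.47689812]
(array([ 535.66689451, -225.55059438,    6.51590072]), np.float64(10.016006831818693), array([11.1,  9. ]))
```

The cover is still upright. I'll push it over so it falls underside down.

```bash
python3 -m jog '[{"claw":0.6,"dx":0,"dy":-0.07,"dz":0,"roll":0},{"claw":0.6,"dx":0,"dy":-0.12,"dz":0,"roll":0},{"claw":0.6,"dx":0,"dy":-0.16,"dz":0,"roll":0},{"claw":0.6,"dx":0,"dy":-0.2,"dz":0,"roll":0},{"claw":0.6,"dx":0,"dy":-0.24,"dz":0,"roll":0},{"claw":0.6,"dx":0,"dy":-0.28,"dz":0,"roll":0},{"claw":0.6,"dx":0,"dy":-0.3,"dz":-0.1,"roll":0},{"claw":0.6,"dx":0,"dy":-0.3,"dz":-0.4,"roll":0}]'
python3 -m jog '[{"claw":1,"dx":0,"dy":0.1,"dz":-0.4,"roll":0},{"claw":1,"dx":0,"dy":0.1,"dz":-0.4,"roll":0},{"claw":1,"dx":0,"dy":0.1,"dz":-0.4,"roll":0}]'
cat > cov.py <<'E'
from fit import *
t=np.linspace(-62,57,60)
COV=[np.c_[t,0*t+s*35,0*t+z] for s in(-1,1) for z in(10,)]+rect(64,14,33)+[np.c_[0*t+s,np.linspace(-35,35,60),0*t+5] for s in(-65,65)]
E
python3 - <<'E'
from cov import *
d=snap('wrist','w11'); s=ctrl.state();print(s['tool_pos'],s['force'])
a=fitpose('w11',COV,(520,-195,7),(30,35,12)); print(a)
a=fitpose('w11',COV,(520,-265,7),(30,35,12)); print('other side',a)
g=cv2.cvtColor(d['img'],cv2.COLOR_RGB2GRAY); print(cv2.resize(g[0:400],(32,25),interpolation=cv2.INTER_AREA))
E
```

```text
t: 17.15
tool_pos: [509.9, -169.2, 95.6]
tool_rot: [0.998, 0.061, -0.005, -0.002]
force: [0.5, 0.4, 0.1]
opening: 0.6
grip_force: 0.0
t: 17.45
tool_pos: [517.4, -192.5, 185.9]
tool_rot: [0.998, 0.06, 0.005, 0.003]
force: [-0.8, 0.4, 0.4]
opening: 1.0
grip_force: 0.0
[ 516.36947464 -191.66008906  182.4433619 ] [-0.70401099 -0.31855972 -0.57372995]
(array([ 514.31318306, -189.78519395,    6.99330686]), np.float64(9.029917023926885), array([ 4.8,  3.7, 15. , 13. ,  9.8, 14.1,  9.4,  2.6]))
other side (array([ 528.89261926, -230.16501982,   10.28959971]), np.float64(2.5922484771666534), array([0.2, 8.7, 0.4, 2.2, 0.9, 0.9, 1.7, 5.8]))
[[ 66 154 159 167 135  51  63 157 174  95 101 159 164 166 181 181 120  13
   12  54  42  58  89 114 149 146 144 105  50  50  49  50]
 [ 57 156 160 167 104  85  69 118 168 105 134 165 165 167 183 184  84  12
   12  51  94  76  98  95 149 148 143  63  51  50  50  48]
 [ 93 168 173 174 124  83  75  90 159 113 123 167 166 167 183 182  80  12
   13  66 100  59  89  85  96 124  73  52  50  48  49  56]
 [113 174 176 176 137  68 114 139 152 125 117 168 168 167 182 
[... 2164 characters left out ...]
8  44  60  30  85 143 155 153 143]
 [ 19  18  19  26  16  16  13  18  17  16  17  56  72  63  58  76  85 140
  163 177 179  48  17  16  18  13  13  17  69 119 117 121]
 [ 22  22  21  18  16  12  22  24  19  17  17  28  52  26  17  25  20  20
   17  24  35  17  17  17  21  16  11  15  18 120 155 145]
 [ 34  23  16  16  14  13  19  23  20  17  17  17  20  14  17  17  17  17
   13  14  18  17  17  18  18  13  12  11  16  26  65  80]
 [ 99  64  15  15   9  13  17  68  39  17  16  15  14  13  16  17  16  14
   11  14  14  16  16  17  16  12  12  12  13  15  16  16]
 [102  18  15  12   9  10  67 144 104  17  14  14  16  16  15  16  16  11
   13  16  16  14  17  19  24  21  10   9   9  14  15  18]]
```

The cover lies flat, grip up, at (514.3,-189.8) with yaw 7.0°. I'll grasp it by the rib.

Run:
```python
from h import *
s=ctrl.state();m=R.from_quat(s['tool_rot']).as_matrix();print('psi',np.degrees(np.arctan2(m[1,1],m[0,1])),s['tool_pos'],rel([514.5,-189.8,-12]))
```

```text
psi -83.1111974699064 [ 516.36947464 -191.66008906  182.4433619 ] [-0.01272716 -0.01301638  0.97213579]
```

```bash
python3 -m jog '[{"claw":0.6,"dx":-0.013,"dy":-0.01,"dz":0.25,"roll":0},{"claw":0.6,"dx":-0.013,"dy":-0.01,"dz":0.5,"roll":0},{"claw":0.6,"dx":-0.013,"dy":-0.01,"dz":0.7,"roll":0},{"claw":0.6,"dx":-0.013,"dy":-0.01,"dz":0.82,"roll":0},{"claw":0.6,"dx":-0.013,"dy":-0.01,"dz":0.82,"roll":0},{"claw":0.6,"dx":-0.013,"dy":-0.01,"dz":0.82,"roll":0}]'
```

```text
t: 18.1
tool_pos: [512.1, -189.0, 15.4]
tool_rot: [0.998, 0.06, -0.001, -0.0]
force: [0.2, -1.3, 0.6]
opening: 0.595
grip_force: 0.0
```

```bash
python3 -m jog '[{"claw":0.4,"dx":0.01,"dy":0.004,"dz":0.07,"roll":0},{"claw":0.4,"dx":0.01,"dy":0.004,"dz":0.115,"roll":0},{"claw":0.4,"dx":0.01,"dy":0.004,"dz":0.135,"roll":0},{"claw":0.3,"dx":0.01,"dy":0.004,"dz":0.135,"roll":0},{"claw":0,"dx":0.01,"dy":0.004,"dz":0.135,"roll":0},{"claw":0,"dx":0.01,"dy":0.004,"dz":0.135,"roll":0},{"claw":0,"dx":0.01,"dy":0.004,"dz":0.135,"roll":0},{"claw":0,"dx":0.01,"dy":0.004,"dz":0.135,"roll":0}]'
```

```text
t: 18.9
tool_pos: [514.8, -190.1, -10.9]
tool_rot: [0.998, 0.06, 0.0, 0.0]
force: [0.0, 0.8, 1.3]
opening: 0.153
grip_force: 61.9
```

```bash
python3 -m jog '[{"claw":0,"dx":0,"dy":0,"dz":-0.1,"roll":0},{"claw":0,"dx":0,"dy":0,"dz":-0.25,"roll":0},{"claw":0,"dx":0,"dy":0,"dz":-0.4,"roll":0},{"claw":0,"dx":0,"dy":0,"dz":-0.6,"roll":0},{"claw":0,"dx":0,"dy":0,"dz":-0.65,"roll":0},{"claw":0,"dx":0,"dy":0,"dz":-0.65,"roll":0},{"claw":0,"dx":0,"dy":0,"dz":-0.65,"roll":0}]'
python3 - <<'E'
from cov import *
d=snap('wrist','w12'); s=ctrl.state();T=s['tool_pos'];Rt=R.from_quat(s['tool_rot']);m=Rt.as_matrix();yaw=np.degrees(np.arctan2(m[1,0],m[0,0]))
print(T,yaw,s['force'])
H=[l[l[:,0]>12] for l in COV]; H=[l for l in H if len(l)>5]
for dz in(11,):
  a,f,sc=fitpose('w12',H,(T[0],T[1],yaw),(8,8,4),z0=T[2]+dz); print(a,f,sc,'tool off',Rt.inv().apply(np.r_[a[:2],T[2]]-T))
from prof import prof
x=np.arange(50,76,1.)
for y in(-20,20.): print(prof('w12',Rt.apply(np.c_[x,0*x+y,0*x-16])+T))
print(rel([596,-2,125]))
E
```

```text
t: 19.6
tool_pos: [513.8, -189.6, 116.9]
tool_rot: [0.998, 0.06, -0.001, -0.001]
force: [0.1, -0.3, -1.5]
opening: 0.142
grip_force: 61.6
[ 513.50905117 -189.51251993  116.28124404] 6.921435980540893 [-0.82801826 -0.31272291 -1.30605086]
[ 516.40294314 -189.93575969    6.09273713] 7.581789232597941 [ 4.6  3.6 11.9 12.5 12.4  0.4] tool off [ 2.82178369  0.76887303 -0.01066185]
[194, 198, 197, 194, 173, 172, 187, 192, 194, 194, 196, 196, 191, 179, 193, 192, 193, 194, 192, 194, 197, 195, 196, 195, 195, 197]
[194, 196, 198, 195, 168, 165, 188, 195, 193, 194, 194, 196, 193, 178, 189, 191, 191, 191, 191, 192, 192, 192, 195, 197, 183, 121]
[ 0.52228973 -0.88111623 -0.04348099]
```

```bash
python3 -m jog '[{"claw":0,"dx":0.528,"dy":-0.886,"dz":0,"roll":0.001},{"claw":0,"dx":0.528,"dy":-0.886,"dz":0,"roll":0.001},{"claw":0,"dx":0.528,"dy":-0.886,"dz":0,"roll":0.001},{"claw":0,"dx":0.528,"dy":-0.886,"dz":0,"roll":0.001},{"claw":0,"dx":0.528,"dy":-0.886,"dz":0.15,"roll":0.001},{"claw":0,"dx":0.528,"dy":-0.886,"dz":0.205,"roll":0.001},{"claw":0,"dx":0.528,"dy":-0.886,"dz":0.205,"roll":0.001},{"claw":0,"dx":0.528,"dy":-0.886,"dz":0.205,"roll":0.001}]'
python3 - <<'E'
from prof import *
d=snap('wrist','w13'); snap('scene','s13'); snap('side','e13'); s=ctrl.state();T=s['tool_pos'];Rt=R.from_quat(s['tool_rot']);m=Rt.as_matrix();print(T,np.degrees(np.arctan2(m[1,0],m[0,0])),rel([597.1,-.9,75]))
tp=lambda x,y,z: Rt.apply(np.c_[np.broadcast_arrays(x,y,z)])+T
y=np.arange(-64,65,2.)
print('cover z10 edges x=45');print(prof('w13',tp(45.,y,-21.)))
print('case rim z60 x=80');print(prof('w13',tp(80.,y,T[2]-60.)))
E
```

```text
t: 20.45
tool_pos: [597.5, -2.5, 77.4]
tool_rot: [0.998, 0.059, -0.001, -0.0]
force: [0.8, -0.6, -0.8]
opening: 0.148
grip_force: 61.6
[598.52608413  -2.41332722  79.0814226 ] 6.746501489076416 [-0.00623427 -0.0083601   0.02039092]
cover z10 edges x=45
[192, 196, 194, 196, 196, 196, 198, 197, 195, 195, 183, 194, 196, 197, 196, 194, 196, 197, 197, 166, 160, 160, 157, 154, 153, 157, 154, 155, 167, 168, 167, 168, 168, 167, 168, 170, 169, 166, 154, 156, 155, 156, 153, 154, 157, 160, 167, 194, 193, 188, 179, 182, 179, 178, 174, 176, 180, 177, 178, 178, 179, 181, 178, 179, 176]
case rim z60 x=80
[177, 170, 110, 106, 183, 193, 193, 193, 195, 193, 195, 195, 197, 195, 199, 197, 200, 200, 197, 199, 199, 199, 193, 119, 124, 124, 125, 126, 130, 129, 125, 125, 130, 126, 126, 125, 124, 125, 124, 124, 126, 122, 185, 201, 200, 197, 201, 200, 199, 200, 199, 197, 203, 220, 224, 226, 226, 226, 220, 218, 195, 160, 177, 177, 177]
```

```bash
python3 -m jog '[{"claw":0,"dx":-0.003,"dy":-0.008,"dz":0.03,"roll":0},{"claw":0,"dx":-0.003,"dy":-0.008,"dz":0.06,"roll":0},{"claw":0,"dx":-0.003,"dy":-0.008,"dz":0.06,"roll":0}]'
python3 -m jog '[{"claw":0,"dx":0,"dy":0,"dz":0.01,"roll":0},{"claw":0,"dx":0,"dy":0,"dz":0.02,"roll":0},{"claw":0,"dx":0,"dy":0,"dz":0.03,"roll":0},{"claw":0,"dx":0,"dy":0,"dz":0.03,"roll":0}]'
```

```text
t: 20.9
tool_pos: [596.5, 0.1, 64.4]
tool_rot: [0.998, 0.06, -0.001, -0.0]
force: [0.2, 0.3, -2.1]
opening: 0.148
grip_force: 61.6
t: 21.3
tool_pos: [597.6, 0.2, 60.1]
tool_rot: [0.998, 0.06, 0.0, -0.0]
force: [-0.1, 0.3, 0.5]
opening: 0.144
grip_force: 61.9
```

```bash
python3 -m jog '[{"claw":0,"dx":0,"dy":0,"dz":0.01,"roll":0},{"claw":0,"dx":0,"dy":0,"dz":0.02,"roll":0},{"claw":0,"dx":0,"dy":0,"dz":0.02,"roll":0}]'
python3 -m jog '[{"claw":0,"dx":0,"dy":0,"dz":0.01,"roll":0},{"claw":0,"dx":0,"dy":0,"dz":0.02,"roll":0},{"claw":0,"dx":0,"dy":0,"dz":0.02,"roll":0}]'
```

```text
t: 21.6
tool_pos: [598.4, 0.2, 57.7]
tool_rot: [0.998, 0.06, 0.002, 0.0]
force: [-2.4, 0.2, 8.0]
opening: 0.15
grip_force: 63.0
t: 21.9
tool_pos: [598.3, 0.2, 53.6]
tool_rot: [0.998, 0.06, 0.002, 0.0]
force: [-3.7, -0.2, 7.2]
opening: 0.146
grip_force: 63.5
```

```bash
python3 -m jog '[{"claw":0,"dx":0,"dy":0,"dz":0.01,"roll":0},{"claw":0,"dx":0,"dy":0,"dz":0.022,"roll":0},{"claw":0,"dx":0,"dy":0,"dz":0.022,"roll":0},{"claw":0,"dx":0,"dy":0,"dz":0.022,"roll":0}]'
python3 - <<'E'
from cov import *
ds={n:snap(n,f) for n,f in(('wrist','w14'),('scene','s14'),('side','e14'))}
s=ctrl.state();T=s['tool_pos'];Rt=R.from_quat(s['tool_rot']);m=Rt.as_matrix();yaw=np.degrees(np.arctan2(m[1,0],m[0,0]));print(T,yaw)
# fit cover pitch & x,z in scene and side views: hand xy known roughly
seg=lambda a,b:np.linspace(a,b,60)
Ls=[seg((-62,-35,10),(57,-35,10)),seg((-62,35,10),(57,35,10)),seg((-65,-35,0),(65,-35,0)),seg((-65,35,0),(65,35,0)),seg((65,-35,5),(65,35,5)),seg((65,-35,0),(65,35,0)),seg((-65,-35,5),(-65,35,5)),seg((-75,-22,4),(-75,22,4)),seg((57,-35,10),(57,35,10)),seg((-62,-35,10),(-62,35,10)),*rect(64,14,33)]
def G(n):
    L=cv2.GaussianBlur(cv2.imread('pics/'+n+'.png',0).astype(float),(0,0),1); return cv2.Sobel(L,cv2.CV_64F,1,0)/8,cv2.Sobel(L,cv2.CV_64F,0,1)/8,cam(n)
def run(ims):
  gs=[G(n) for n in ims]
  def cost(p):
    Q=R.from_euler('ZY',[p[3],p[4]],degrees=True); S=[]
    for gx,gy,c in gs:
      for l in Ls:
        u=w2pix(c,Q.apply(l)+p[:3]); d=u[-1]-u[0]; d/=np.linalg.norm(d)+1e-9
        S.append(np.minimum(abs(mc(gx,u.T[::-1],order=1)*-d[1]+mc(gy,u.T[::-1],order=1)*d[0]),12).mean())
    return -np.mean(S)
  r=DE(cost,[(590,612),(-8,8),(50,80),(4.5,9),(-18,6)],seed=2,maxiter=120,popsize=12); return r.x.round(1),round(-r.fun,2)
for i in(['s14'],['e14'],['s14','e14']): print(i,run(i))
E
```

```text
t: 22.3
tool_pos: [598.3, 0.2, 49.5]
tool_rot: [0.998, 0.06, 0.002, 0.0]
force: [-3.3, 0.2, 9.1]
opening: 0.145
grip_force: 64.1
[5.98329826e+02 1.59526625e-01 4.94982161e+01] 6.841042506098967
['s14'] (array([604.8,  -6.8,  56.4,   4.5, -15.6]), np.float64(7.01))
['e14'] (array([596.8,   4.2,  60.8,   9. ,  -3.3]), np.float64(6.79))
['s14', 'e14'] (array([597.2,  -8. ,  50. ,   7.9,  -3.3]), np.float64(6.74))
```

Pivot force stayed near 8 N through 11 mm, so the cover is tilted about 10° with the rear up. I'll raise it slightly and feed the lip forward.

```bash
python3 -m jog '[{"claw":0,"dx":0,"dy":0.004,"dz":-0.014,"roll":0},{"claw":0,"dx":-0.015,"dy":0.004,"dz":-0.014,"roll":0},{"claw":0,"dx":-0.03,"dy":0.004,"dz":-0.014,"roll":0},{"claw":0,"dx":-0.04,"dy":0.004,"dz":-0.014,"roll":0},{"claw":0,"dx":-0.04,"dy":0.004,"dz":-0.014,"roll":0}]'
python3 -m jog '[{"claw":0,"dx":-0.01,"dy":0,"dz":0,"roll":0},{"claw":0,"dx":-0.02,"dy":0,"dz":0,"roll":0},{"claw":0,"dx":-0.02,"dy":0,"dz":0,"roll":0}]'
```

```text
t: 22.95
tool_pos: [588.9, -1.6, 49.8]
tool_rot: [0.998, 0.06, -0.0, -0.0]
force: [-0.6, -0.8, 1.5]
opening: 0.148
grip_force: 62.9
t: 23.25
tool_pos: [584.8, -2.0, 49.5]
tool_rot: [0.998, 0.06, -0.001, -0.0]
force: [0.3, 0.5, -1.7]
opening: 0.146
grip_force: 62.7
```

```bash
python3 -m jog '[{"claw":0,"dx":-0.01,"dy":0,"dz":0,"roll":0},{"claw":0,"dx":-0.018,"dy":0,"dz":0,"roll":0},{"claw":0,"dx":-0.018,"dy":0,"dz":0,"roll":0}]'
python3 -m jog '[{"claw":0,"dx":0,"dy":0,"dz":-0.01,"roll":0},{"claw":0,"dx":0,"dy":0,"dz":-0.025,"roll":0},{"claw":0,"dx":0,"dy":0,"dz":-0.025,"roll":0}]'
```

```text
t: 23.55
tool_pos: [581.6, -2.5, 50.0]
tool_rot: [0.998, 0.06, -0.0, -0.0]
force: [-0.0, -0.2, -1.5]
opening: 0.144
grip_force: 62.7
t: 23.85
tool_pos: [580.9, -2.4, 53.9]
tool_rot: [0.998, 0.06, -0.001, -0.0]
force: [-2.3, -0.3, -10.4]
opening: 0.146
grip_force: 61.0
```

Lifting met −10 N, so the lip is hooked under the slot wall. I'll lower back, swing down a little and release.

```bash
python3 -m jog '[{"claw":0,"dx":0,"dy":0,"dz":0.02,"roll":0},{"claw":0,"dx":0,"dy":0,"dz":0.035,"roll":0},{"claw":0,"dx":0.003,"dy":0,"dz":0.05,"roll":0},{"claw":0,"dx":0.003,"dy":0,"dz":0.05,"roll":0}]'
python3 -m jog '[{"claw":0,"dx":0.005,"dy":0,"dz":0.02,"roll":0},{"claw":0,"dx":0.008,"dy":0,"dz":0.03,"roll":0},{"claw":0,"dx":0.008,"dy":0,"dz":0.03,"roll":0}]'
```

```text
t: 24.25
tool_pos: [584.6, -2.4, 47.8]
tool_rot: [0.998, 0.06, 0.003, 0.0]
force: [0.2, 0.1, 5.6]
opening: 0.146
grip_force: 63.4
t: 24.55
tool_pos: [587.2, -2.2, 44.0]
tool_rot: [0.998, 0.06, 0.004, 0.0]
force: [-0.7, 1.1, 14.2]
opening: 0.143
grip_force: 65.3
```

```bash
python3 -m jog '[{"claw":0,"dx":-0.01,"dy":0,"dz":0.01,"roll":0},{"claw":0,"dx":-0.01,"dy":0,"dz":0.02,"roll":0},{"claw":0,"dx":-0.01,"dy":0,"dz":0.03,"roll":0},{"claw":0,"dx":-0.01,"dy":0,"dz":0.03,"roll":0}]'
```

```text
t: 24.95
tool_pos: [587.3, -2.4, 43.4]
tool_rot: [0.998, 0.06, 0.007, 0.001]
force: [-11.5, 1.1, 39.9]
opening: 0.143
grip_force: 69.1
```

The rear edge is probably on the rim, so the cover is too far back. I'll back off, push forward and lower again.

```bash
python3 -m jog '[{"claw":0,"dx":-0.005,"dy":0,"dz":-0.03,"roll":0},{"claw":0,"dx":-0.01,"dy":0,"dz":-0.05,"roll":0},{"claw":0,"dx":-0.03,"dy":0,"dz":-0.05,"roll":0},{"claw":0,"dx":-0.03,"dy":0,"dz":-0.05,"roll":0},{"claw":0,"dx":-0.03,"dy":0,"dz":-0.05,"roll":0}]'
```

```text
t: 25.45
tool_pos: [581.5, -2.6, 46.7]
tool_rot: [0.998, 0.06, 0.008, 0.0]
force: [15.8, 2.9, 3.8]
opening: 0.145
grip_force: 63.8
```

```bash
python3 -m jog '[{"claw":0,"dx":0.008,"dy":0,"dz":0.0,"roll":0},{"claw":0,"dx":0.008,"dy":0,"dz":0.02,"roll":0},{"claw":0,"dx":0.01,"dy":0,"dz":0.03,"roll":0},{"claw":0,"dx":0.01,"dy":0,"dz":0.03,"roll":0}]'
```

```text
t: 25.85
tool_pos: [583.3, -2.6, 42.6]
tool_rot: [0.998, 0.06, 0.007, 0.0]
force: [8.9, 2.0, 15.1]
opening: 0.148
grip_force: 66.0
```

```bash
python3 -m jog '[{"claw":0,"dx":0.003,"dy":0,"dz":0.01,"roll":0},{"claw":0,"dx":0.005,"dy":0,"dz":0.02,"roll":0},{"claw":0,"dx":0.005,"dy":0,"dz":0.02,"roll":0}]'
python3 - <<'E'
from h import *
s=ctrl.state(); print(s['force'],s['ft_torque'],R.from_quat(s['tool_rot']).as_matrix()[:,2].round(4))
E
```

```text
t: 26.15
tool_pos: [584.9, -2.5, 38.6]
tool_rot: [0.998, 0.06, 0.008, 0.0]
force: [12.5, 3.6, 13.4]
opening: 0.146
grip_force: 66.6
[12.47687487  3.57838401 13.41945272] [ 0.36843045 -1.47153223  0.07354073] [ 1.570e-02  3.000e-04 -9.999e-01]
```

```bash
python3 -m jog '[{"claw":0.15,"dx":0,"dy":0,"dz":-0.005,"roll":0},{"claw":0.35,"dx":0,"dy":0,"dz":-0.01,"roll":0},{"claw":0.35,"dx":0,"dy":0,"dz":-0.01,"roll":0},{"claw":0.35,"dx":0,"dy":0,"dz":-0.1,"roll":0},{"claw":0.35,"dx":0,"dy":0,"dz":-0.25,"roll":0},{"claw":0,"dx":0,"dy":0,"dz":-0.3,"roll":0},{"claw":0,"dx":0,"dy":0,"dz":-0.3,"roll":0}]'
python3 - <<'E'
from cov import *
d=snap('wrist','w15'); s=ctrl.state(); print(rel([629,2.9,70]), s['tool_pos'])
for z in (50,54,58): print(z,fitpose('w15',COV[2:],(585,-2.3,6.8),(8,6,3),z0=z))
E
```

```text
t: 26.85
tool_pos: [579.8, -2.9, 94.3]
tool_rot: [0.998, 0.06, 0.001, 0.0]
force: [0.4, 0.3, 0.5]
opening: 0.018
grip_force: 0.0
[0.25180387 0.00106851 0.11315456] [578.9714844   -2.87342     92.63242425]
50 (array([584.99295745,  -2.29703925,   3.8       ]), np.float64(7.8630298117138535), array([11.4, 10.7,  2. , 13.5,  1.7,  7.7]))
54 (array([585.72863874,  -1.8537559 ,   3.8       ]), np.float64(7.762210386410647), array([11.3, 11. ,  3.4, 13.3,  1.8,  5.8]))
58 (array([587.78850982,  -1.60678553,   3.8       ]), np.float64(7.360643509121875), array([11.4, 11. ,  3.2, 12. ,  1.7,  4.9]))
```

```bash
python3 -m jog '[{"claw":0,"dx":0.12,"dy":0,"dz":0,"roll":0},{"claw":0,"dx":0.25,"dy":0,"dz":0,"roll":0},{"claw":0,"dx":0.25,"dy":0,"dz":0.1,"roll":0},{"claw":0,"dx":0.25,"dy":0,"dz":0.22,"roll":0},{"claw":0,"dx":0.25,"dy":0,"dz":0.25,"roll":0},{"claw":0,"dx":0.25,"dy":0,"dz":0.25,"roll":0}]'
python3 -m jog '[{"claw":0,"dx":0,"dy":0,"dz":0.015,"roll":0},{"claw":0,"dx":0,"dy":0,"dz":0.03,"roll":0},{"claw":0,"dx":0,"dy":0,"dz":0.03,"roll":0}]'
```

```text
t: 27.5
tool_pos: [627.1, 3.2, 40.4]
tool_rot: [0.998, 0.06, -0.002, -0.0]
force: [0.6, -0.8, -0.1]
opening: -0.001
grip_force: 0.0
t: 27.8
tool_pos: [628.9, 3.1, 37.5]
tool_rot: [0.998, 0.06, 0.0, 0.0]
force: [-0.5, 0.3, -0.1]
opening: -0.001
grip_force: 0.0
```

```bash
python3 -m jog '[{"claw":0,"dx":0,"dy":0,"dz":0.01,"roll":0},{"claw":0,"dx":0,"dy":0,"dz":0.02,"roll":0},{"claw":0,"dx":0,"dy":0,"dz":0.02,"roll":0}]'
python3 -m jog '[{"claw":0,"dx":0,"dy":0,"dz":0.01,"roll":0},{"claw":0,"dx":0,"dy":0,"dz":0.02,"roll":0},{"claw":0,"dx":0,"dy":0,"dz":0.02,"roll":0}]'
```

```text
t: 28.1
tool_pos: [629.2, 3.2, 34.1]
tool_rot: [0.998, 0.06, 0.001, 0.0]
force: [0.1, -0.1, 4.5]
opening: -0.004
grip_force: 2.0
t: 28.4
tool_pos: [629.6, 3.1, 34.0]
tool_rot: [0.998, 0.06, 0.001, 0.0]
force: [-12.3, 0.5, 23.6]
opening: -0.001
grip_force: 11.9
```

```bash
python3 -m jog '[{"claw":0,"dx":0,"dy":0,"dz":0.01,"roll":0},{"claw":0,"dx":0,"dy":0,"dz":0.01,"roll":0},{"claw":0,"dx":0,"dy":0,"dz":0.01,"roll":0}]'
python3 - <<'E'
from prof import *
d=snap('wrist','w16'); s=ctrl.state();T=s['tool_pos'];Rt=R.from_quat(s['tool_rot']);print(T,s['force'])
c=lambda x,y,z: R.from_euler('z',6.8,degrees=True).apply(np.c_[np.broadcast_arrays(x,y,z)])+[585.2,-2.3,0]
x=np.arange(46,86,1.)
for y in(-25.,0,25.): print(y,prof('w16',c(x,y,60.)))
print(w2pix(d,c([61.,67,98],0.,60.)))
E
```

```text
t: 28.7
tool_pos: [630.1, 3.0, 33.9]
tool_rot: [0.998, 0.06, 0.002, 0.0]
force: [-16.8, 0.3, 33.2]
opening: -0.0
grip_force: 16.5
[630.10982911   3.01554177  33.92703686] [-16.08977551   0.52534261  34.01954572]
-25.0 [162, 157, 174, 172, 174, 174, 175, 179, 177, 180, 157, 135, 157, 173, 170, 176, 174, 179, 189, 190, 130, 91, 107, 108, 157, 174, 176, 175, 174, 186, 192, 191, 192, 194, 192, 191, 192, 191, 191, 191]
0 [20, 19, 20, 27, 21, 23, 21, 24, 90, 174, 160, 138, 168, 172, 109, 55, 43, 48, 91, 110, 103, 104, 105, 82, 43, 16, 31, 56, 23, 33, 75, 32, 30, 78, 72, 92, 169, 174, 175, 177]
25.0 [170, 176, 188, 188, 185, 192, 194, 191, 191, 191, 164, 141, 173, 192, 189, 192, 190, 186, 188, 188, 149, 114, 106, 127, 173, 189, 190, 187, 190, 190, 190, 190, 192, 190, 189, 189, 191, 190, 193, 191]
[[321.55505147 228.26712654]
 [321.5401713  217.48925768]
 [321.45766504 157.72907784]]
```

Pressing is rigid from the first contact at z≈34, which matches the cover being seated: the finger tips are about 26 mm above the TCP and the rim is at 60. I'll check the latch with a gentle pull on the grip.

```bash
python3 -m jog '[{"claw":0,"dx":0,"dy":0,"dz":-0.05,"roll":0},{"claw":0,"dx":0,"dy":0,"dz":-0.25,"roll":0},{"claw":0.4,"dx":0,"dy":0,"dz":-0.3,"roll":0},{"claw":0.4,"dx":-0.15,"dy":0,"dz":-0.3,"roll":0},{"claw":0.4,"dx":-0.22,"dy":0,"dz":-0.3,"roll":0},{"claw":0.4,"dx":-0.22,"dy":0,"dz":-0.3,"roll":0},{"claw":0.4,"dx":-0.22,"dy":0,"dz":-0.3,"roll":0}]'
python3 - <<'E'
from prof import *
d=snap('wrist','w17'); s=ctrl.state(); print(rel([584.5,-2.4,41]))
print(fitpose('w17',COV[2:]+COV[:2],(585,-2.3,6.8),(8,6,3),z0=50))
print(fitpose('w17',CASE[:8],(585,-2.3,6.8),(8,6,3)))
c=lambda x,y,z: R.from_euler('z',6.8,degrees=True).apply(np.c_[np.broadcast_arrays(x,y,z)])+[585.2,-2.3,0]
x=np.arange(46,100,1.)
for n in('w17','w6','w8','w2'):
  for y in(-5.,5.): print(n,y,prof(n,c(x,y,60.)))
E
```

```text
t: 29.45
tool_pos: [585.3, -2.1, 87.0]
tool_rot: [0.998, 0.06, 0.0, -0.0]
force: [-0.4, 0.5, 0.1]
opening: 0.403
grip_force: 0.0
[-0.00533146  0.00103457  0.2297529 ]Traceback (most recent call last):
  File "<stdin>", line 3, in <module>
NameError: name 'COV' is not defined
```

Run:
```python
from prof import *
from cov import COV
print(fitpose('w17',COV[2:]+COV[:2],(585,-2.3,6.8),(8,6,3),z0=50))
print(fitpose('w17',CASE[:8],(585,-2.3,6.8),(8,6,3)))
c=lambda x,y,z: R.from_euler('z',6.8,degrees=True).apply(np.c_[np.broadcast_arrays(x,y,z)])+[585.2,-2.3,0]
x=np.arange(50,100,1.)
for n in('w17','w6'):
  for y in(-25,-5.): print(n,y,prof(n,c(x,y,60.)))
y=np.arange(-64,65,2.)
for x in (-10.,25.,45): print(x,prof('w17',c(x,y,60.)))
```

```text
(array([584.16643309,  -3.52933486,   6.21986106]), np.float64(10.054921519196137), array([13.6, 14. , 12. ,  5.8,  7.9,  7.8,  8.4, 10.7]))
(array([585.80316154,  -5.23137149,   6.81054136]), np.float64(6.98872772273746), array([ 2.2,  3.6,  2.9,  8.9, 11.9, 10. ,  7.8,  8.7]))
w17 -25 [196, 197, 201, 200, 197, 187, 171, 192, 198, 197, 198, 200, 199, 192, 138, 108, 109, 103, 87, 106, 149, 183, 181, 177, 179, 191, 201, 201, 200, 201, 200, 203, 197, 202, 201, 203, 201, 201, 203, 202, 202, 203, 202, 203, 204, 204, 201, 195, 178, 175]
w17 -5.0 [194, 198, 198, 201, 200, 187, 175, 176, 139, 124, 124, 102, 50, 43, 42, 42, 47, 44, 73, 96, 97, 98, 84, 34, 53, 83, 42, 59, 85, 45, 53, 122, 175, 183, 189, 197, 198, 198, 194, 154, 125, 127, 120, 115, 167, 199, 203, 210, 191, 176]
w6 -25 [77, 85, 120, 177, 207, 210, 206, 212, 208, 184, 143, 124, 120, 115, 104, 86, 77, 76, 86, 114, 154, 184, 195, 196, 198, 202, 208, 211, 211, 212, 211, 211, 215, 0, 0, 0, 0, 0, 0, 0, 0, 0, 0, 0, 0, 0, 0, 0, 0, 0]
w6 -5.0 [77, 81, 100, 122, 136, 135, 134, 134, 135, 132, 113, 78, 50, 43, 44, 43, 46, 44, 45, 44, 46, 5
[... 376 characters left out ...]
, 197, 198, 195, 176, 195, 197, 197, 196, 194]
25.0 [179, 180, 176, 173, 180, 181, 186, 185, 202, 198, 200, 193, 144, 106, 163, 191, 180, 176, 133, 160, 163, 163, 161, 161, 160, 162, 161, 178, 109, 63, 72, 74, 73, 73, 63, 126, 192, 167, 166, 168, 168, 172, 170, 170, 169, 149, 193, 196, 198, 165, 157, 197, 198, 200, 197, 197, 199, 198, 197, 177, 197, 197, 199, 197, 199]
45 [177, 179, 171, 184, 196, 197, 198, 200, 200, 200, 200, 195, 147, 110, 165, 194, 196, 197, 161, 189, 189, 192, 191, 190, 189, 188, 183, 181, 189, 190, 188, 188, 189, 189, 188, 190, 180, 185, 189, 192, 190, 188, 190, 172, 156, 150, 192, 197, 196, 169, 158, 195, 200, 199, 199, 199, 198, 196, 195, 183, 196, 198, 195, 196, 197]
```

```bash
python3 -m jog '[{"claw":0.4,"dx":-0.004,"dy":0,"dz":0.12,"roll":0},{"claw":0.4,"dx":-0.004,"dy":0,"dz":0.22,"roll":0},{"claw":0.4,"dx":-0.004,"dy":0,"dz":0.22,"roll":0},{"claw":0,"dx":-0.004,"dy":0,"dz":0.22,"roll":0},{"claw":0,"dx":-0.004,"dy":0,"dz":0.22,"roll":0},{"claw":0,"dx":-0.004,"dy":0,"dz":0.22,"roll":0},{"claw":0,"dx":-0.004,"dy":0,"dz":0.22,"roll":0}]'
python3 -m jog '[{"claw":0,"dx":0,"dy":0,"dz":-0.008,"roll":0},{"claw":0,"dx":0,"dy":0,"dz":-0.016,"roll":0},{"claw":0,"dx":0,"dy":0,"dz":-0.016,"roll":0}]'
```

```text
t: 30.2
tool_pos: [585.0, -2.2, 44.3]
tool_rot: [0.998, 0.06, 0.001, 0.0]
force: [0.3, 0.2, 1.3]
opening: 0.142
grip_force: 62.5
t: 30.5
tool_pos: [584.6, -2.1, 45.6]
tool_rot: [0.998, 0.06, 0.0, -0.0]
force: [5.5, 0.3, -8.2]
opening: 0.139
grip_force: 61.4
```

The pull is resisted with only about 1 mm of play. The nose edge shows at x≈61, as at rest, so the catch has snapped over. I'll lower, release and retreat.

```bash
python3 -m jog '[{"claw":0,"dx":0,"dy":0,"dz":0.014,"roll":0},{"claw":0.2,"dx":0,"dy":0,"dz":0.014,"roll":0},{"claw":0.4,"dx":0,"dy":0,"dz":0.014,"roll":0},{"claw":0.4,"dx":0,"dy":0,"dz":-0.1,"roll":0},{"claw":0.4,"dx":0,"dy":0,"dz":-0.35,"roll":0},{"claw":0.4,"dx":0,"dy":0,"dz":-0.6,"roll":0},{"claw":0.4,"dx":0,"dy":0,"dz":-0.85,"roll":0},{"claw":0.4,"dx":0,"dy":0,"dz":-0.9,"roll":0}]'
python3 -m jog '[{"claw":0.4,"dx":-0.3,"dy":0,"dz":0,"roll":0},{"claw":0.4,"dx":-0.3,"dy":0,"dz":0,"roll":0},{"claw":0.4,"dx":-0.3,"dy":0,"dz":0,"roll":0},{"claw":0.4,"dx":-0.3,"dy":0,"dz":0,"roll":0}]'
python3 - <<'E'
from prof import *
from cov import COV
d=snap('wrist','w18'); snap('scene','s18'); snap('side','e18')
front=[np.c_[0*np.linspace(0,1,60)-62,np.linspace(-35,35,60),0*np.linspace(0,1,60)+10]]
for z in(50,53,60): print(z,fitpose('w18',COV+front,(585,-2.3,6.8),(8,6,3),z0=z))
print(fitpose('w18',CASE[:8],(585,-2.3,6.8),(8,6,3)))
# bystander motion check
for a,b in(('scene0','s18'),('side0','e18')):
    D=cv2.absdiff(cv2.imread(f'pics/{a}.png',0),cv2.imread(f'pics/{b}.png',0)); D=cv2.medianBlur(D,5)>25
    n,l,st,ce=cv2.connectedComponentsWithStats(D.astype(np.uint8)); print(a,[(st[i][:5].tolist()) for i in range(1,n) if st[i][4]>25])
E
```

```text
t: 31.3
tool_pos: [586.1, -2.3, 234.3]
tool_rot: [0.998, 0.06, 0.006, 0.001]
force: [0.9, 0.5, 0.8]
opening: 0.405
grip_force: 0.0
t: 31.7
tool_pos: [525.4, -9.4, 227.0]
tool_rot: [0.998, 0.06, 0.001, 0.0]
force: [-0.4, 0.3, -0.3]
opening: 0.405
grip_force: 0.0
50 (array([583.45838696,  -3.98915249,   6.91172273]), np.float64(13.133145014558519), array([11.2, 12.6, 13.7, 13.2, 12.7, 14.3, 13.9, 14.3, 12.4]))
53 (array([584.13157086,  -3.94225622,   6.85796486]), np.float64(12.505905285433954), array([11.6, 11.3, 13.3, 13.3, 13. , 13.1, 14.1, 10.8, 12.2]))
60 (array([583.67341654,  -2.30171772,   6.77663916]), np.float64(11.751819173318246), array([ 9.9, 12.1, 14.5, 11.1,  7.5, 12.1, 14.9,  9.3, 14.3]))
(array([586.25754   ,  -2.4478852 ,   6.75767617]), np.float64(9.840052185932237), array([ 9. ,  2.2, 13. ,  5.6, 11.1, 13.5, 14.4,  9.9]))
scene0 [[0, 7, 350, 332, 35947], [295, 97, 47, 66, 1684], [0, 120, 41, 52, 1422], [244, 150, 15, 15, 147], [246, 163, 31, 23, 425], [232, 173, 11, 6, 37], [269, 175, 11, 15, 67], [320, 181, 21, 15, 51], [332, 186, 23, 20, 244], [311, 197, 17, 15, 166], [238, 246, 34, 28, 364], [362, 264, 45, 33, 763], [136, 357, 7, 9, 38], [106, 380, 19, 12, 107]]
side0 [[349, 0, 10, 3, 29], [416, 0, 224, 109, 9872], [333, 6, 41, 140, 3247], [391, 58, 19, 7, 84], [479, 96, 161, 244, 16056], [620, 140, 20, 46, 483], [343, 159, 22, 23, 293], [303, 196, 44, 17, 600], [562, 211, 15, 9, 86], [408, 222, 22, 28, 303], [395, 252, 6, 9, 36], [321, 256, 38, 44, 736], [578, 272, 49, 30, 990], [476, 281, 18, 43, 309], [343, 308, 25, 12, 192]]
```

```bash
python3 -c "
from plant import workorder
print(workorder.hand_in())"
```

```text
the job is handed in; nothing more can be done
None
```

The job is handed in at about 32 s: the cassette is flat in its well and the cover is hooked, pressed down and latched, with the latch confirmed by a gentle pull and an image fit at flush height; the other things appear unmoved, and the hand-in returned no verdict.

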